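Unlock the double-leaf locker and put the dry-bath kit away

ROBOT

A 7-joint arm with a two-finger parallel gripper is mounted at the origin on a cart in front of the work surface, level with it; the furniture and walls round the work are solid. World frame = base frame: x ahead of the robot, y to its left, z up, the work surface at z = 0. Lengths are in m, angles in rad, forces in N, time in s.
With the tool pointing down it reaches from about 0.425 to 0.825 m from the base axis. Payload 3.6 kg.
Tool frame: the origin (TCP) lies at the very end of the fingers, on their centre line; the grasp point (between the pads) lies r.pinch_z behind it (r.pinch_z is the distance from the TCP to the grasp point, in m); z points along the fingers, y is the line along which they close (so a half turn about z gives the same grasp; the last joint's range is limited). The gripper opens to 93 mm and grips with 3 to 60 N. Pads are 15 mm wide; open, the fingers measure 128 mm over their backs; the gripper's body (75 mm by 188 mm) begins 65 mm behind the grasp point.
Start: joints at [-1.31, 0.615, -0.013, 1.423, 0.008, 1.103, -0.04], TCP at [0.184, 0.623, 0.219] pointing down, gripper open.
Joint ranges: [-3.12, 3.12], [-0.3, 2.06], [-1.34, 1.32], [0.26, 2.42], [-1.36, 4.5], [0.01, 1.98], [-2.84, 2.84]. Speed limits (rad/s): [2.79, 2.79, 3.14, 3.14, 3.14, 3.14, 3.14].

INTERFACE

Orientations are given as a unit quaternion [x, y, z, w].
In Python, from plant import r, optics, ticket gives the robot as it stands.
- The arm moves only by the tool servo_tool, never from a script. Its argument "motion" is a list of rows, each an object of numbers: "tx", "ty", "tz": the shift along the tool's x, y, z in m; "wx", "wy", "wz": the turn, a rotation vector about the tool's x, y, z in degrees; "gripper": the opening in per cent of the stroke, from 0 (shut) to 100 (fully open). A call has exactly 8 rows; each row shifts and turns the commanded pose from where the row before left it, along the tool's axes as they then stand; what a row does not reach is not made up. A row lasts 1/10 s, in which the tool goes at most 50 mm and 8.59 degrees, less where a joint would pass 70% of its speed; a pose out of reach is approached as far as the arm can. A call is refused whole if a number of a shift passes 0.05 or a number of a turn 8.59, either way. A call with a gripper value outside its range is refused whole. The fingers move at their own pace and stop on an object; "newtons" is the grip in N (left out, the last holds). Time passes only in rows, so rows that do not move let the fingers close, or fill a call up. It gives the time, the measured TCP pose, the force, the opening and the grip force at its end, in the units of the state.
- r.observe(): the state, without advancing time (a new reading comes with each control period).
- optics.camera(name): name is "side" or "top" or "wrist"; returns the picture (384x512x3 uint8, red, green, blue); there is no depth.
- optics.calibration(name): a dict with "camera_matrix" (3x3 intrinsics, pixels), "position" and "rotation" of the camera in the world; the wrist camera has in their place "hand_eye" (4x4, takes a point from camera to tool coordinates, whose origin is the TCP and whose axes are the flange's). Camera axes: x right, y up, looking along -z (the intrinsics and any distortion apply to the point x, -y, -z); pixel columns grow to the right and rows downward; lengths in m; the calibration is good to about 2 mm. A picture is of the moment at which its call begins: read the wrist's pose just before it. calibration takes no time and is no camera call.
- ticket.finish_job(): hands the job in; it is judged then, once.
The state is a dict: "clock": time; "joint_pos": joint angles; "qvel": joint speeds; "joint_efforts": joint torques, N m; "position": TCP position; "tcp_rot": TCP orientation; "contact_force": force on the tool from outside, world axes, zero at the start; "ft_torque": the same for the moment, N m; "width": opening from 0.0 (shut) to 1.0 (fully open); "finger_force": force on a finger pad.
Only numpy, scipy, OpenCV 4.12 (cv2) and the standard library are available. Lean on these libraries where they do the work, as an engineer would, in place of code of your own. Each camera call takes 0.05 s, during which the arm holds its last target. There are 200 camera calls.

TASK

Fit the red square-bored key onto the square spindle of the yellow locker, turn it clockwise to unlock, then take the key off and put it back on the bench beside the locker. Swing the active (left) leaf up until it stands open, draw the flush bolt of the passive (right) leaf, and swing that leaf up too. Then put whatever is there of the dry-bath kit (heat block, power adapter, USB stick) into the locker, lying flat, leave both leaves standing open, and do not disturb the glass beaker.

Things in the scene. Friction and masses are not known exactly. Their poses are not given: they have to be found in the camera images.
- locker: Low yellow locker fixed on the bench, open at the top under two leaves: 200 mm deep (its x, away from the robot), 250 mm wide (its y), walls 62 mm high and 8 mm thick, inside 184 x 234 mm. Origin under its centre at bench level; x points to its rear wall, y to its left, z up. The leaves meet along its middle (y = 0); closed, their upper faces are 70 mm over the bench. A steel keeper on the rear wall (x 89 to 103 mm, y -42 to -2 mm) rises to 78 mm.
- locker_floor (a point): Centre of the locker's inner floor, 6 mm over the bench; axes as the locker's.
- active_leaf (a joint): Left leaf (the active one): angle in rad, 0 closed and flat, 1.57 upright, stop at 1.7. Its hinge runs along the locker's x at y = +125 mm, 66 mm over the bench; the leaf reaches 124 mm from it. The hinge is stiff (0.4 N m) and the leaf stays where it is left. Locked until the spindle has turned about 1.05 rad. A strip on its edge laps 9 mm over the passive leaf, which therefore opens after it.
- active_leaf_handle (a point): Middle of the left leaf's handle: a round steel bar 10 mm thick and 64 mm long along the locker's x, 32 mm over the leaf's upper face (its centre line), near the front of the leaf; 90 mm from the hinge line in the plane of the leaf and 36 mm above it. Its axes turn with the leaf: x along the bar, z off the face. So at leaf angle a it lies (90 cos a - 36 sin a) mm inward and (90 sin a + 36 cos a) mm above the hinge line. The bar is round and turns in a grip.
- active_leaf_hinge (a point): Point of the left leaf's hinge line level with its handle.
- passive_leaf (a joint): Right leaf (the passive one): angle in rad, 0 closed, 1.57 upright, stop at 1.7; mirror image of the left leaf, hinge at the locker's y = -125 mm, as stiff. Held by its flush bolt and by the left leaf's lapping strip.
- passive_leaf_handle (a point): Middle of the right leaf's handle, a bar like that of the left leaf, 70 mm from it when both are closed.
- passive_leaf_hinge (a point): Point of the right leaf's hinge line level with its handle.
- flush_bolt (a joint): Flush bolt in the right leaf, m: 0 shot under the keeper at the rear wall, 0.022 fully withdrawn; slides towards the locker's front (its -x) against 2 N of friction and stays where it is left. It frees the leaf from about 0.012 on.
- bolt_knob (a point): Red square knob of the flush bolt: 12 x 12 mm, standing 24 mm over the leaf's upper face; this point is 14 mm over the face, 10 mm below the knob's top. Nearest part beside it: the left leaf's edge, 22 mm off, flat.
- lock_spindle (a joint): Cam lock of the left leaf, rad: about 0 to 0.2 locked, grows as the spindle is turned clockwise seen from above, stop at 1.45 (unlocked). Friction 0.06 N m; it stays where it is left. The key has up to 0.16 rad of play on it either way, so turn the key by that much more, against the stop.
- spindle_foot (a point): Foot of the square spindle on the left leaf, on its axis, at the upper face of its round rosette (74 mm over the bench when closed). The spindle is 14 mm square, stands 18 mm over this point and has a tapered tip; its sides lie along the x and y axes of this point, which turn with it.
- key_grip (a point): Key (loose, 70 g): a red grip 46 mm long (its x), 14 mm thick (its y) and 32 mm high on a steel socket 32 mm square and 28 mm high; 59 mm high in all. This point is the middle of the grip, 43 mm over the key's lower end. The socket's bore is 16 mm square with a flared mouth, 21 mm deep, open downward, its sides along the key's x and y. At the start it stands upright on the bench on its socket. Seated, its lower end rests on the rosette.
- key_mouth (a point): Centre of the key's lower end, the mouth of the bore; axes as the key's (z up through the grip).
- heat_block_mid (a point): Heat block, a grey aluminium block with 24 wells in its top: 66 mm (its x) by 95 mm (its y), 34 mm high, 0.5 to 0.75 kg; this point is its centre. May be absent.
- adapter_mid (a point): Black power adapter, a box 75 mm (its x) by 50 mm (its y), 30 mm high, about 0.12 kg; this point is its centre. May be absent.
- stick_mid (a point): Black USB stick lying flat: 56 mm (its x) by 18 mm (its y), 9 mm high, its metal plug towards -x; the body to be gripped is from x = -12 to +28 mm; this point is its centre, half-way up. May be absent.
- beaker: Empty glass beaker, 52 mm across, 62 mm high, to be left alone; origin at the centre of its foot.

How it is judged:
By the outcome, as a careful person would: the job done as asked, in the order asked, and still so for the second after the job is handed in, with the robot touching nothing.
Of heat_block, adapter, stick only 2 to 3 are there at a start; the rules pass over those that are not, and their reading is None.
At some moment in a run one of heat_block, adapter may be knocked a few centimetres aside while the robot is not near it.
It also fails if it takes over 208 s, if anything falls off the work surface, if the arm or the gripper's body presses on something with over 40 N, if the wrist force passes 120 N, or if a joint passes its speed limit or range.

## Working session

There is one attempt and no reset: what is moved stays moved. The work goes in short steps, Python scripts to look and compute and a tool call to move; the robot and the scene stay as the last step left them, time stands still between calls to the robot, and variables do not carry over. Pictures are saved under pics/ and viewed, at most 14 in all, crops included, and the job is handed in when it is done.

Besides the shell and the picture viewer there is one more tool, called after ">>>" by a JSON object that holds its "op" and its "data", one argument or row to a line. servo_tool: Moves the arm, as the interface text tells. Its arguments: {"type":"object","properties":{"motion":{"type":"array","items":{"type":"object","properties":{"tx":{"type":"number"},"ty":{"type":"number"},"tz":{"type":"number"},"wx":{"type":"number"},"wy":{"type":"number"},"wz":{"type":"number"},"gripper":{"type":"number"}}}},"newtons":{"type":"number"}},"required":["motion"]}

```bash
ls; mkdir -p pics; python3 - <<'E'
from plant import r,optics,ticket
import cv2,numpy as np
s=r.observe();print(s['clock'],s['position'],s['tcp_rot'],s['width'],r.pinch_z)
for n in("side","top","wrist"):
    c=optics.calibration(n);print(n,{k:np.round(v,4).tolist() if not isinstance(v,str) else v for k,v in c.items()})
a=optics.camera("top");b=optics.camera("side")
cv2.imwrite("pics/top0.png",a[:,:,::-1]);cv2.imwrite("pics/side0.png",b[:,:,::-1])
E
```

```text
pics
0.0 [0.1836458 0.6227006 0.2174866] [ 1.42873470e-01  9.89740152e-01 -1.25461177e-03 -1.68342190e-04] 1.0033079478757614 0.0188
side {'camera_matrix': [[374.5777, 0.0, 256.7687], [0.0, 374.5777, 190.6601], [0.0, 0.0, 1.0]], 'position': [0.2764, -1.1054, 0.7684], 'rotation': [0.4875, -0.0547, -0.0939, 0.8663]}
top {'camera_matrix': [[436.5229, 0.0, 252.6518], [0.0, 436.5229, 197.0782], [0.0, 0.0, 1.0]], 'position': [-0.1724, 0.1402, 1.6006], 'rotation': [-0.1403, 0.1681, 0.7581, -0.6142]}
wrist {'camera_matrix': [[283.418, 0.0, 253.818], [0.0, 283.418, 189.346], [0.0, 0.0, 1.0]], 'hand_eye': [[0.0006, 0.9552, 0.2961, 0.0833], [1.0, -0.0006, -0.0003, -0.0011], [-0.0001, 0.2961, -0.9552, -0.1655], [0.0, 0.0, 0.0, 1.0]]}
```

View pics/top0.png

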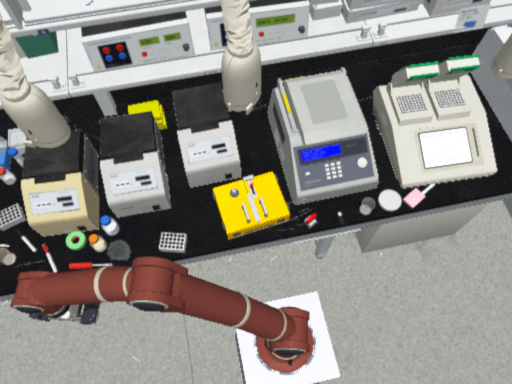

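View pics/side0.png

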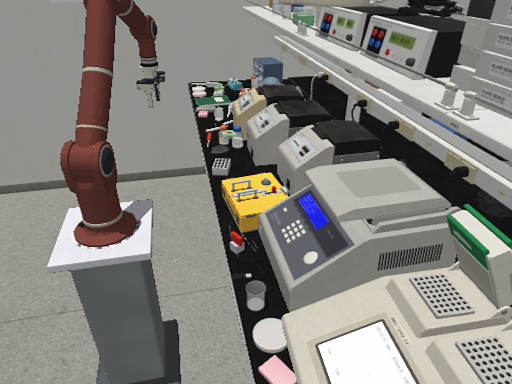

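The top view shows the locker at about (252,203), the red key at (312,218), the heat block at (172,242) and the beaker at (368,205). A small bright plug at (341,213) may be the stick. Next I'll enlarge these areas.

```bash
cat > h.py <<'E'
from plant import r,optics,ticket
import cv2,numpy as np
from scipy.spatial.transform import Rotation as R
def campose(n,s=None):
    c=optics.calibration(n);K=np.array(c["camera_matrix"])
    if n=="wrist":
        s=s or r.observe();H=np.array(c["hand_eye"]);Rt=R.from_quat(s["tcp_rot"]).as_matrix()
        return K,Rt@H[:3,:3],Rt@H[:3,3]+s["position"]
    q=np.array(c["rotation"]);return K,(R.from_quat(q).as_matrix() if q.size==4 else q),np.array(c["position"])
def ray(P,u,v):
    K,Rm,p=P;d=Rm@np.array([(u-K[0,2])/K[0,0],-(v-K[1,2])/K[1,1],-1]);return p,d
def onz(P,u,v,z):
    p,d=ray(P,u,v);return p+d*(z-p[2])/d[2]
def proj(P,X):
    K,Rm,p=P;c=Rm.T@(np.asarray(X)-p);return np.array([K[0,2]+K[0,0]*c[0]/-c[2],K[1,2]-K[1,1]*c[1]/-c[2]])
def save(n,im): cv2.imwrite(f"pics/{n}.png",im[:,:,::-1])
def comps(mask,mn=5):
    n,l,st,ce=cv2.connectedComponentsWithStats(mask.astype(np.uint8));return [(st[i,4],st[i,:4].tolist(),ce[i].round(1).tolist(),l==i) for i in range(1,n) if st[i,4]>=mn]
E
python3 - <<'E'
from h import *
a=cv2.imread("pics/top0.png")[:,:,::-1]
c=a[150:270,150:390];g=cv2.resize(c,None,fx=3.3,fy=3.3,interpolation=cv2.INTER_CUBIC)
g=np.clip((g/255.)**.5*255,0,255).astype(np.uint8)
save("topc",g)
P=campose("top")
for n,u,v,z in[("locker",252,203,.07),("key",312,218,.05),("stick",341,213,.005),("block",172,242,.03),("beaker",368,205,.03)]:print(n,onz(P,u,v,z).round(3))
print(proj(P,[0,0,0]))
E
```

```text
locker [0.513 0.008 0.07 ]
key [ 0.412 -0.206  0.05 ]
stick [ 0.426 -0.334  0.005]
block [0.435 0.335 0.03 ]
beaker [ 0.427 -0.44   0.03 ]
[284.47668133 341.07475249]
```

View pics/topc.png

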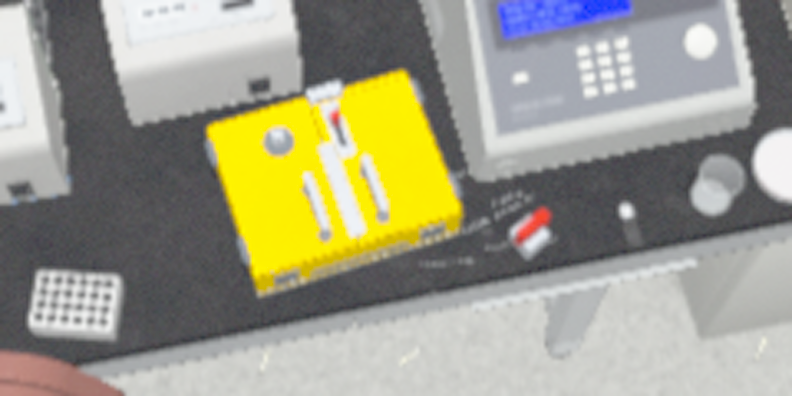

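```bash
cat >> h.py <<'E'
def down(t):
    t=np.radians(t);c,s=np.cos(t),np.sin(t);return np.array([[c,s,0],[s,-c,0],[0,0,-1]])
def plan(*legs,cur=None):
    "legs: (xyz TCP, tool-x heading deg). prints correction rotvec (tool, deg) first, then shift in new tool axes"
    s=r.observe();Rc=R.from_quat(s["tcp_rot"]).as_matrix();p=np.array(s["position"])
    print("now",round(s["clock"],2),p.round(4),"head",np.degrees(np.arctan2(Rc[1,0],Rc[0,0])).round(2),"F",np.round(s["contact_force"],1),"w",round(s["width"],3),"ff",np.round(s["finger_force"],1),"q",np.round(s["joint_pos"],2))
    for X,t in legs:
        Rn=down(t);w=np.degrees(R.from_matrix(Rc.T@Rn).as_rotvec());d=Rn.T@(np.array(X)-p)
        print("rot",w.round(2),"then shift mm",(d*1000).round(1));Rc=Rn;p=np.array(X)
E
python3 - <<'E'
from h import *
P=campose("top")
f=lambda u,v,z:onz(P,u/3.3+150-.35,v/3.3+150-.35,z)
a,b=f(307,178,.102),f(325,236,.102);print(a,b,np.degrees(np.arctan2(*(a-b)[[1,0]])))
a,b=f(209,128,.07),f(262,285,.07);print(a,b,np.degrees(np.arctan2(*(a-b)[[1,0]])))
plan(([.40,.45,.30],180),([.40,-.10,.30],180))
E
```

```text
[0.50389209 0.04572108 0.102     ] [0.4296198  0.04001698 0.102     ] 4.391686810401499
[0.60656015 0.14468255 0.07      ] [0.39893741 0.11941569 0.07      ] 6.938549793302072
now 0.1 [0.1837 0.6228 0.2176] head 163.57 F [-0.2 -0.4 -0.7] w 1.003 ff 0.0 q [-1.31  0.62 -0.01  1.42  0.01  1.1  -0.04]
rot [ -0.13  -0.02 -16.43] then shift mm [-216.3 -172.8  -82.4]
rot [0. 0. 0.] then shift mm [  -0. -550.    0.]
```

>>> {"op": "servo_tool", "data": {
  "motion": [
    {"wz": -8.2, "tz": -0.03},
    {"wz": -8.2, "tz": -0.03},
    {"tx": -0.036, "ty": -0.03, "tz": -0.02},
    {"tx": -0.036, "ty": -0.03},
    {"tx": -0.036, "ty": -0.03},
    {"tx": -0.036, "ty": -0.03},
    {"tx": -0.036, "ty": -0.03},
    {"tx": -0.036, "ty": -0.03}
  ]
}}

```text
invalid input at $.motion[0]: expected keys tx, ty, tz, wx, wy, wz, gripper
```

>>> {"op": "servo_tool", "data": {
  "motion": [
    {"ty": -0.04},
    {"ty": -0.04},
    {"ty": -0.04},
    {"ty": -0.04},
    {"ty": -0.04},
    {"ty": -0.04},
    {"ty": -0.04},
    {"ty": -0.04}
  ]
}}

```text
invalid input at $.motion[0]: expected keys tx, ty, tz, wx, wy, wz, gripper
```

>>> {"op": "servo_tool", "data": {
  "motion": [
    {"ty": -0.04},
    {"ty": -0.04},
    {"ty": -0.04},
    {"ty": -0.04},
    {"ty": -0.04},
    {"ty": -0.03},
    {},
    {}
  ]
}}

```text
invalid input at $.motion[0]: expected keys tx, ty, tz, wx, wy, wz, gripper
```

```bash
python3 - <<'E'
from h import *
plan()
a=optics.camera("wrist");save("w1",a)
t=optics.camera("top");save("top1",t)
E
```

```text
now 0.1 [0.1837 0.6228 0.2176] head 163.57 F [-0.2 -0.4 -0.7] w 1.003 ff 0.0 q [-1.31  0.62 -0.01  1.42  0.01  1.1  -0.04]
```

View pics/w1.png

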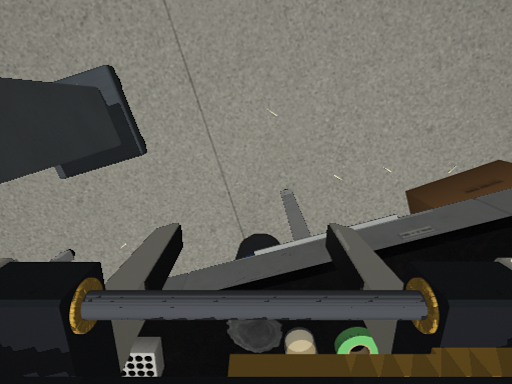

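The picture was taken before any move. It shows the fingers (rows 225-340) and bench edge, with image-down towards world +x. Every row needs all seven keys, so I'll send the moves again.

>>> {"op": "servo_tool", "data": {
  "motion": [
    {"tx": 0, "ty": 0, "tz": -0.03, "wx": 0, "wy": 0, "wz": -8.2, "gripper": 100},
    {"tx": 0, "ty": 0, "tz": -0.03, "wx": 0, "wy": 0, "wz": -8.2, "gripper": 100},
    {"tx": -0.036, "ty": -0.03, "tz": -0.02, "wx": 0, "wy": 0, "wz": 0, "gripper": 100},
    {"tx": -0.036, "ty": -0.03, "tz": 0, "wx": 0, "wy": 0, "wz": 0, "gripper": 100},
    {"tx": -0.036, "ty": -0.03, "tz": 0, "wx": 0, "wy": 0, "wz": 0, "gripper": 100},
    {"tx": -0.036, "ty": -0.03, "tz": 0, "wx": 0, "wy": 0, "wz": 0, "gripper": 100},
    {"tx": -0.036, "ty": -0.03, "tz": 0, "wx": 0, "wy": 0, "wz": 0, "gripper": 100},
    {"tx": -0.036, "ty": -0.03, "tz": 0, "wx": 0, "wy": 0, "wz": 0, "gripper": 100}
  ]
}}

```text
clock: 1.0
position: [0.4003, 0.4424, 0.2982]
tcp_rot: [0.0, 1.0, -0.0, -0.0]
contact_force: [0.9, 0.3, -0.4]
width: 0.999
finger_force: 0.0
```

>>> {"op": "servo_tool", "data": {
  "motion": [
    {"tx": 0, "ty": -0.04, "tz": 0, "wx": 0, "wy": 0, "wz": 0, "gripper": 100},
    {"tx": 0, "ty": -0.04, "tz": 0, "wx": 0, "wy": 0, "wz": 0, "gripper": 100},
    {"tx": 0, "ty": -0.04, "tz": 0, "wx": 0, "wy": 0, "wz": 0, "gripper": 100},
    {"tx": 0, "ty": -0.04, "tz": 0, "wx": 0, "wy": 0, "wz": 0, "gripper": 100},
    {"tx": 0, "ty": -0.04, "tz": 0, "wx": 0, "wy": 0, "wz": 0, "gripper": 100},
    {"tx": 0, "ty": -0.04, "tz": 0, "wx": 0, "wy": 0, "wz": 0, "gripper": 100},
    {"tx": 0, "ty": -0.04, "tz": 0, "wx": 0, "wy": 0, "wz": 0, "gripper": 100},
    {"tx": 0, "ty": -0.04, "tz": 0, "wx": 0, "wy": 0, "wz": 0, "gripper": 100}
  ]
}}

```text
clock: 1.8
position: [0.3986, 0.1222, 0.2984]
tcp_rot: [0.0, 1.0, 0.0, 0.0]
contact_force: [-0.1, 0.4, -0.2]
width: 1.003
finger_force: 0.0
```

>>> {"op": "servo_tool", "data": {
  "motion": [
    {"tx": 0, "ty": -0.04, "tz": 0, "wx": 0, "wy": 0, "wz": 0, "gripper": 100},
    {"tx": 0, "ty": -0.04, "tz": 0, "wx": 0, "wy": 0, "wz": 0, "gripper": 100},
    {"tx": 0, "ty": -0.04, "tz": 0, "wx": 0, "wy": 0, "wz": 0, "gripper": 100},
    {"tx": 0, "ty": -0.04, "tz": 0, "wx": 0, "wy": 0, "wz": 0, "gripper": 100},
    {"tx": 0, "ty": -0.04, "tz": 0, "wx": 0, "wy": 0, "wz": 0, "gripper": 100},
    {"tx": 0, "ty": -0.03, "tz": 0, "wx": 0, "wy": 0, "wz": 0, "gripper": 100},
    {"tx": 0, "ty": 0, "tz": 0, "wx": 0, "wy": 0, "wz": 0, "gripper": 100},
    {"tx": 0, "ty": 0, "tz": 0, "wx": 0, "wy": 0, "wz": 0, "gripper": 100}
  ]
}}

```text
clock: 2.6
position: [0.3986, -0.106, 0.2982]
tcp_rot: [0.001, 1.0, 0.0, -0.0]
contact_force: [0.8, -0.0, -0.1]
width: 1.001
finger_force: 0.0
```

```bash
python3 - <<'E'
from h import *
plan()
a=optics.camera("wrist");save("w2",a)
t=optics.camera("top");save("top1",t)
E
```

```text
now 2.6 [ 0.3986 -0.106   0.2982] head 179.9 F [ 0.8 -0.  -0.1] w 1.001 ff 0.0 q [-0.    0.16  0.25  1.93 -0.05  1.06  1.83]
```

View pics/w2.png

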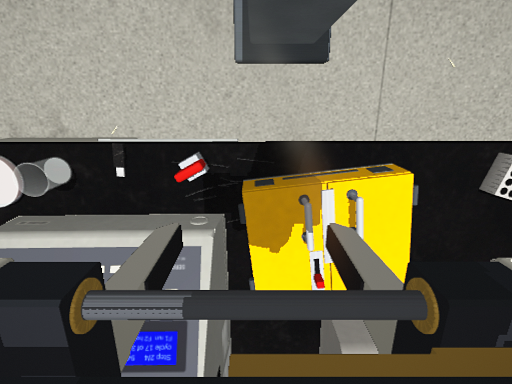

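The wrist view shows the locker (yellow, columns 243-413), the key (190,167), the stick with its plug at (120,172) towards +x, and the beaker (55,178). The spindle is hidden by a finger.

```bash
python3 - <<'E'
from h import *
a=cv2.imread("pics/w2.png")[:,:,::-1].astype(int);P=campose("wrist")
red=(a[:,:,0]>150)&(a[:,:,1]<70)&(a[:,:,2]<70)
for n,bb,c,m in comps(red,20):
    ys,xs=np.nonzero(m);rc=cv2.minAreaRect(np.c_[xs,ys].astype(np.float32));B=cv2.boxPoints(rc)
    print(n,bb,c,onz(P,*c,.05).round(4));print(np.array([onz(P,*q,.059) for q in B]).round(4)[:,:2].tolist())
st=comps((a.min(2)>150)&(np.arange(384)[:,None]>165)&(np.arange(384)[:,None]<185)&(np.arange(512)<140)&(np.arange(512)>100),5)
for n,bb,c,m in st:print("plug",n,bb,c,onz(P,*c,.007).round(4))
print("stick far end", onz(P,118,142,.009))
for nm,u,v in[("fl",412,173),("fr",243,182)]:print(nm,onz(P,u,v,.070).round(4))
E
```

```text
265 [174, 162, 29, 20] [188.1, 171.6] [ 0.4158 -0.2038  0.05  ]
[[0.4188, -0.2244], [0.3971, -0.1853], [0.4089, -0.1794], [0.431, -0.2187]]
44 [317, 281, 8, 7] [320.3, 284.3] [0.6126 0.0086 0.05  ]
[[0.602, -0.001], [0.5993, 0.01], [0.6109, 0.0129], [0.6136, 0.0018]]
plug 66 [116, 168, 8, 9] [119.8, 171.7] [ 0.4266 -0.327   0.007 ]
stick far end [ 0.37744681 -0.32219427  0.009     ]
fl [0.4122 0.1208 0.07  ]
fr [ 0.4261 -0.1209  0.07  ]
```

>>> {"op": "servo_tool", "data": {
  "motion": [
    {"tx": 0, "ty": 0, "tz": -0.0, "wx": 0, "wy": 0, "wz": 7.6, "gripper": 100},
    {"tx": 0, "ty": 0, "tz": 0, "wx": 0, "wy": 0, "wz": 7.6, "gripper": 100},
    {"tx": 0, "ty": 0, "tz": 0, "wx": 0, "wy": 0, "wz": 7.6, "gripper": 100},
    {"tx": 0, "ty": 0, "tz": 0, "wx": 0, "wy": 0, "wz": 7.6, "gripper": 100},
    {"tx": 0, "ty": 0, "tz": 0, "wx": 0, "wy": 0, "wz": 7.6, "gripper": 100},
    {"tx": 0, "ty": 0, "tz": 0, "wx": 0, "wy": 0, "wz": 7.6, "gripper": 100},
    {"tx": 0, "ty": 0, "tz": 0, "wx": 0, "wy": 0, "wz": 7.6, "gripper": 100},
    {"tx": 0, "ty": 0, "tz": 0, "wx": 0, "wy": 0, "wz": 7.6, "gripper": 100}
  ]
}}

```text
clock: 3.5
position: [0.399, -0.1043, 0.2982]
tcp_rot: [0.507, 0.862, 0.0, -0.0]
contact_force: [0.1, -0.7, -0.1]
width: 0.998
finger_force: 0.0
```

>>> {"op": "servo_tool", "data": {
  "motion": [
    {"tx": -0.03, "ty": -0.011, "tz": 0.045, "wx": 0, "wy": 0, "wz": 0, "gripper": 100},
    {"tx": -0.03, "ty": -0.011, "tz": 0.045, "wx": 0, "wy": 0, "wz": 0, "gripper": 100},
    {"tx": -0.03, "ty": -0.011, "tz": 0.045, "wx": 0, "wy": 0, "wz": 0, "gripper": 100},
    {"tx": 0, "ty": 0, "tz": 0, "wx": 0, "wy": 0, "wz": 0, "gripper": 100},
    {"tx": 0, "ty": 0, "tz": 0, "wx": 0, "wy": 0, "wz": 0, "gripper": 100},
    {"tx": 0, "ty": 0, "tz": 0, "wx": 0, "wy": 0, "wz": 0, "gripper": 100},
    {"tx": 0, "ty": 0, "tz": 0, "wx": 0, "wy": 0, "wz": 0, "gripper": 100},
    {"tx": 0, "ty": 0, "tz": 0, "wx": 0, "wy": 0, "wz": 0, "gripper": 100}
  ]
}}

```text
clock: 4.3
position: [0.4133, -0.191, 0.1773]
tcp_rot: [0.505, 0.863, 0.001, 0.001]
contact_force: [-0.2, -0.1, 0.2]
width: 1.001
finger_force: 0.0
```

```bash
python3 - <<'E'
from h import *
plan()
P=campose("wrist");a=optics.camera("wrist");save("w3",a);a=a.astype(int)
red=(a[:,:,0]>120)&(a[:,:,1]<70)&(a[:,:,2]<70)
for n,bb,c,m in comps(red,50):
    ys,xs=np.nonzero(m);rc=cv2.minAreaRect(np.c_[xs,ys].astype(np.float32));B=cv2.boxPoints(rc)
    print(n,bb,c,rc);print(np.array([onz(P,*q,.059) for q in B]).round(4)[:,:2].tolist(),np.mean([onz(P,*q,.059) for q in B],0))
E
```

```text
now 4.3 [ 0.4133 -0.191   0.1773] head 119.3 F [-0.2 -0.1  0.2] w 1.001 ff 0.0 q [ 0.1   0.39  0.39  2.03 -0.21  0.76  1.13]
484 [243, 173, 13, 41] [249.3, 193.3] ((249.0, 193.0), (40.0, 12.0), 90.0)
[[0.3971, -0.1865], [0.4079, -0.1804], [0.4296, -0.219], [0.4184, -0.2254]] [ 0.41323974 -0.2028382   0.059     ]
```

View pics/w3.png

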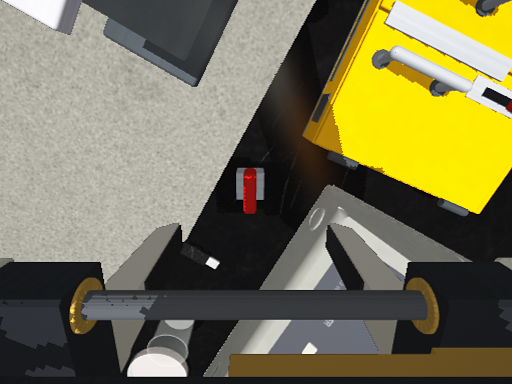

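The close view shows the key grip at (249,193), aligned with the fingers. The grey instrument's corner at (330,187) lies near the right finger's path, so I'll triangulate how high it is.

```bash
python3 - <<'E'
from h import *
def pose(p,t): return campose("wrist",{"tcp_rot":R.from_matrix(down(t)).as_quat(),"position":np.array(p)})
A=pose([.3986,-.106,.2982],179.9);B=campose("wrist")
for z in(0,.03,.06,.1,.15):
    X=onz(B,331,187,z);print(z,X.round(3),proj(A,X).round(0), "oval", onz(B,316,218,z).round(3),proj(A,onz(B,316,218,z)).round(0))
a=cv2.imread("pics/w2.png")[205:235,190:240].mean(2).astype(int)
print(a[::3,::3])
plan(([.4132,-.2028,.120],119.3),([.4132,-.2028,.026],119.3))
E
```

```text
0 [ 0.508 -0.162  0.   ] [223. 215.] oval [ 0.514 -0.207  0.   ] [197. 219.]
0.03 [ 0.496 -0.158  0.03 ] [223. 216.] oval [ 0.502 -0.199  0.03 ] [198. 219.]
0.06 [ 0.484 -0.155  0.06 ] [223. 216.] oval [ 0.489 -0.192  0.06 ] [199. 219.]
0.1 [ 0.468 -0.15   0.1  ] [223. 216.] oval [ 0.473 -0.182  0.1  ] [200. 220.]
0.15 [ 0.448 -0.144  0.15 ] [223. 217.] oval [ 0.452 -0.169  0.15 ] [202. 220.]
[[ 18  18  19  18  19  10  10   9  13  12  12  11  12  12  11  11  36]
 [ 18  16  20  26  24  12  10   9  10  11  11  10  13  12  12  10  27]
 [ 17  16  19  21  21  12  11  11  12  13  11  11   9  12  12  12  16]
 [115 114 114 114 118 118 119 114 113 111 110 142  22  20  12  12   8]
 [108 102 161 157 173 127 104 108 106 109 108 104  18  20  10  13  12]
 [114 109 112 114 113 116 104 109 109 108 100  92  15  23  30  27  14]
 [128 181 177 169 171 142 107 108 109 107  97 105  13  20  14  13  12]
 [108 108 108 109 108 108 107 108 111  97  96  96  16  19  15  12  13]
 [121 123 125 124 124 124 125 126 217  95  96 102  80  20  20  13  11]
 [169 171 170 168 164 167 169 170 165  96  97  89  63  21  22  19  21]]
now 4.35 [ 0.4131 -0.1912  0.1771] head 119.27 F [-0.   0.7 -0.3] w 1.002 ff 0.0 q [ 0.1   0.39  0.39  2.03 -0.21  0.76  1.13]
rot [ 0.12  0.08 -0.03] then shift mm [-10.2  -5.6  57.1]
rot [0. 0. 0.] then shift mm [ 0.  0. 94.]
```

```bash
python3 - <<'E'
from h import *
B=campose("wrist");T=campose("top");S=campose("side")
for z in(0,.03,.06,.1,.15):
    X=onz(B,331,187,z);print(z,X.round(3),"topc",((proj(T,X)-150)*3.3).round(0),"side",proj(S,X).round(0))
a=cv2.imread("pics/side0.png")[200:290,215:315];save("s0c",cv2.resize(a,None,fx=6,fy=6,interpolation=cv2.INTER_CUBIC)[:,:,::-1])
E
```

```text
0 [ 0.508 -0.162  0.   ] topc [475. 176.] side [263. 237.]
0.03 [ 0.496 -0.158  0.03 ] topc [476. 175.] side [259. 230.]
0.06 [ 0.484 -0.155  0.06 ] topc [477. 174.] side [255. 222.]
0.1 [ 0.468 -0.15   0.1  ] topc [480. 173.] side [250. 212.]
0.15 [ 0.448 -0.144  0.15 ] topc [482. 171.] side [243. 198.]
```

View pics/s0c.png

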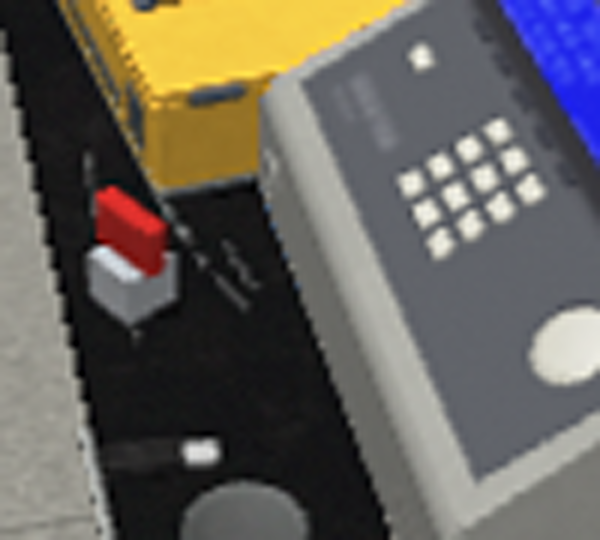

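The instrument's front corner is only about 5 cm high, at x ≈ 0.487. The gripper body's lower edge will be at 0.11 m, so a narrowed grasp clears it.

>>> {"op": "servo_tool", "data": {
  "motion": [
    {"tx": -0.005, "ty": -0.003, "tz": 0.028, "wx": 0.1, "wy": 0.1, "wz": 0, "gripper": 40},
    {"tx": -0.005, "ty": -0.003, "tz": 0.029, "wx": 0, "wy": 0, "wz": 0, "gripper": 40},
    {"tx": 0, "ty": 0, "tz": 0, "wx": 0, "wy": 0, "wz": 0, "gripper": 40},
    {"tx": 0, "ty": 0, "tz": 0.02, "wx": 0, "wy": 0, "wz": 0, "gripper": 40},
    {"tx": 0, "ty": 0, "tz": 0.02, "wx": 0, "wy": 0, "wz": 0, "gripper": 40},
    {"tx": 0, "ty": 0, "tz": 0.02, "wx": 0, "wy": 0, "wz": 0, "gripper": 40},
    {"tx": 0, "ty": 0, "tz": 0.02, "wx": 0, "wy": 0, "wz": 0, "gripper": 40},
    {"tx": 0, "ty": 0, "tz": 0.014, "wx": 0, "wy": 0, "wz": 0, "gripper": 40}
  ]
}}

```text
clock: 5.15
position: [0.4127, -0.2032, 0.0254]
tcp_rot: [0.506, 0.863, 0.0, -0.001]
contact_force: [0.4, 0.5, -0.3]
width: 0.409
finger_force: 0.0
```

>>> {"op": "servo_tool", "data": {
  "motion": [
    {"tx": 0, "ty": 0, "tz": 0, "wx": 0, "wy": 0, "wz": 0, "gripper": 40},
    {"tx": 0, "ty": 0, "tz": 0, "wx": 0, "wy": 0, "wz": 0, "gripper": 0},
    {"tx": 0, "ty": 0, "tz": 0, "wx": 0, "wy": 0, "wz": 0, "gripper": 0},
    {"tx": 0, "ty": 0, "tz": 0, "wx": 0, "wy": 0, "wz": 0, "gripper": 0},
    {"tx": 0, "ty": 0, "tz": 0, "wx": 0, "wy": 0, "wz": 0, "gripper": 0},
    {"tx": 0, "ty": 0, "tz": 0, "wx": 0, "wy": 0, "wz": 0, "gripper": 0},
    {"tx": 0, "ty": 0, "tz": 0, "wx": 0, "wy": 0, "wz": 0, "gripper": 0},
    {"tx": 0, "ty": 0, "tz": 0, "wx": 0, "wy": 0, "wz": 0, "gripper": 0}
  ],
  "newtons": 40
}}

```text
clock: 5.95
position: [0.4127, -0.2037, 0.0259]
tcp_rot: [0.506, 0.862, -0.0, -0.0]
contact_force: [0.8, 0.7, 7.1]
width: 0.33
finger_force: 40.0
```

```bash
python3 - <<'E'
from h import *
plan(([.4132,-.2028,.260],119.3),([.41,.0,.260],119.3),([.56,.075,.26],119.3))
E
```

```text
now 5.95 [ 0.4127 -0.2037  0.0259] head 119.18 F [0.8 0.7 7.1] w 0.33 ff 40.0 q [ 0.26  0.66  0.22  2.15 -0.38  0.37  1.3 ]
rot [-0.01 -0.01 -0.12] then shift mm [   0.5    0.9 -234.1]
rot [0. 0. 0.] then shift mm [178.4  96.5   0. ]
rot [0. 0. 0.] then shift mm [ -8.  167.5   0. ]
```

The opening of 31 mm means the fingertips caught the top of the socket. I'll open, rise 9 mm and grip again.

>>> {"op": "servo_tool", "data": {
  "motion": [
    {"tx": 0, "ty": 0, "tz": 0, "wx": 0, "wy": 0, "wz": 0, "gripper": 42},
    {"tx": 0, "ty": 0, "tz": 0, "wx": 0, "wy": 0, "wz": 0, "gripper": 42},
    {"tx": 0, "ty": 0, "tz": -0.009, "wx": 0, "wy": 0, "wz": 0, "gripper": 42},
    {"tx": 0, "ty": 0, "tz": 0, "wx": 0, "wy": 0, "wz": 0, "gripper": 0},
    {"tx": 0, "ty": 0, "tz": 0, "wx": 0, "wy": 0, "wz": 0, "gripper": 0},
    {"tx": 0, "ty": 0, "tz": 0, "wx": 0, "wy": 0, "wz": 0, "gripper": 0},
    {"tx": 0, "ty": 0, "tz": 0, "wx": 0, "wy": 0, "wz": 0, "gripper": 0},
    {"tx": 0, "ty": 0, "tz": 0, "wx": 0, "wy": 0, "wz": 0, "gripper": 0}
  ],
  "newtons": 40
}}

```text
clock: 6.75
position: [0.4116, -0.2034, 0.0338]
tcp_rot: [0.506, 0.862, -0.0, -0.001]
contact_force: [0.8, -0.2, -0.2]
width: 0.149
finger_force: 40.0
```

```bash
python3 - <<'E'
from h import *
plan(([.4132,-.2028,.260],119.3),([.41,.0,.260],119.3),([.56,.075,.26],119.3))
E
```

```text
now 6.75 [ 0.4116 -0.2034  0.0338] head 119.17 F [ 0.8 -0.2 -0.2] w 0.149 ff 40.0 q [ 0.25  0.64  0.23  2.14 -0.37  0.39  1.29]
rot [-0.12 -0.12 -0.13] then shift mm [  -0.3    1.6 -226.2]
rot [0. 0. 0.] then shift mm [178.4  96.5   0. ]
rot [0. 0. 0.] then shift mm [ -8.  167.5   0. ]
```

>>> {"op": "servo_tool", "data": {
  "motion": [
    {"tx": 0, "ty": 0, "tz": -0.03, "wx": 0, "wy": 0, "wz": 0, "gripper": 0},
    {"tx": 0, "ty": 0, "tz": -0.04, "wx": 0, "wy": 0, "wz": 0, "gripper": 0},
    {"tx": 0, "ty": 0, "tz": -0.04, "wx": 0, "wy": 0, "wz": 0, "gripper": 0},
    {"tx": 0, "ty": 0, "tz": -0.04, "wx": 0, "wy": 0, "wz": -7, "gripper": 0},
    {"tx": 0, "ty": 0, "tz": -0.04, "wx": 0, "wy": 0, "wz": -7, "gripper": 0},
    {"tx": 0, "ty": 0, "tz": -0.036, "wx": 0, "wy": 0, "wz": -7, "gripper": 0},
    {"tx": 0, "ty": 0, "tz": 0, "wx": 0, "wy": 0, "wz": -7, "gripper": 0},
    {"tx": 0, "ty": 0, "tz": 0, "wx": 0, "wy": 0, "wz": -7, "gripper": 0}
  ]
}}

```text
clock: 7.55
position: [0.4125, -0.2038, 0.2611]
tcp_rot: [0.221, 0.975, -0.0, -0.0]
contact_force: [-0.6, 0.4, -0.4]
width: 0.148
finger_force: 40.0
```

>>> {"op": "servo_tool", "data": {
  "motion": [
    {"tx": 0, "ty": 0, "tz": 0, "wx": 0, "wy": 0, "wz": -7.5, "gripper": 0},
    {"tx": 0, "ty": 0, "tz": 0, "wx": 0, "wy": 0, "wz": -7.5, "gripper": 0},
    {"tx": 0, "ty": 0, "tz": 0, "wx": 0, "wy": 0, "wz": -7.5, "gripper": 0},
    {"tx": 0, "ty": 0, "tz": 0, "wx": 0, "wy": 0, "wz": -7.5, "gripper": 0},
    {"tx": -0.02, "ty": 0.04, "tz": 0, "wx": 0, "wy": 0, "wz": 0, "gripper": 0},
    {"tx": -0.02, "ty": 0.04, "tz": 0, "wx": 0, "wy": 0, "wz": 0, "gripper": 0},
    {"tx": -0.02, "ty": 0.04, "tz": 0, "wx": 0, "wy": 0, "wz": 0, "gripper": 0},
    {"tx": -0.02, "ty": 0.04, "tz": 0, "wx": 0, "wy": 0, "wz": 0, "gripper": 0}
  ]
}}

```text
clock: 8.35
position: [0.4804, -0.0368, 0.2596]
tcp_rot: [-0.036, 0.999, 0.0, -0.002]
contact_force: [-0.0, -0.9, -0.9]
width: 0.147
finger_force: 40.0
```

>>> {"op": "servo_tool", "data": {
  "motion": [
    {"tx": -0.02, "ty": 0.04, "tz": 0, "wx": 0, "wy": 0, "wz": 0, "gripper": 0},
    {"tx": 0, "ty": 0, "tz": 0, "wx": 0, "wy": 0, "wz": 0, "gripper": 0},
    {"tx": 0, "ty": 0, "tz": 0, "wx": 0, "wy": 0, "wz": 0, "gripper": 0},
    {"tx": 0, "ty": 0, "tz": 0, "wx": 0, "wy": 0, "wz": 0, "gripper": 0},
    {"tx": 0, "ty": 0, "tz": 0, "wx": 0, "wy": 0, "wz": 0, "gripper": 0},
    {"tx": 0, "ty": 0, "tz": 0, "wx": 0, "wy": 0, "wz": 0, "gripper": 0},
    {"tx": 0, "ty": 0, "tz": 0, "wx": 0, "wy": 0, "wz": 0, "gripper": 0},
    {"tx": 0, "ty": 0, "tz": 0, "wx": 0, "wy": 0, "wz": 0, "gripper": 0}
  ]
}}

```text
clock: 9.15
position: [0.4974, 0.0027, 0.26]
tcp_rot: [-0.036, 0.999, 0.0, -0.001]
contact_force: [0.1, -0.7, -1.8]
width: 0.145
finger_force: 40.0
```

```bash
python3 - <<'E'
from h import *
plan()
P=campose("wrist");a=optics.camera("wrist");save("w4",a)
T=campose("top");print(onz(T,233.6,192.1,.09),proj(P,onz(T,233.6,192.1,.09)))
E
```

```text
now 9.15 [0.4974 0.0027 0.26  ] head -175.88 F [ 0.1 -0.7 -1.8] w 0.145 ff 40.0 q [-0.11  0.34  0.08  1.79 -0.03  1.02  1.63]
[0.56424356 0.06960781 0.09      ] [302.23950103 227.46789581]
```

View pics/w4.png

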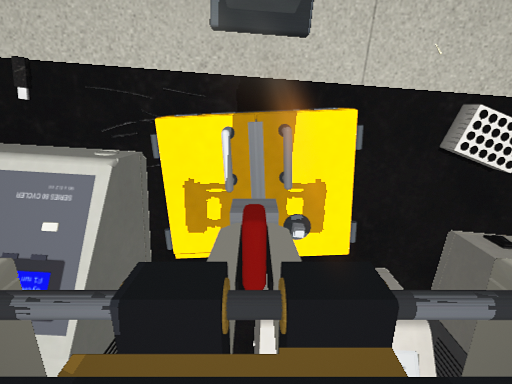

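The spindle is at about (298,230) with its dark rosette, the handles run rows 130-180, and the heat block is at (480,138). Now the precise measurement.

```bash
python3 - <<'E'
from h import *
a=cv2.imread("pics/w4.png")[:,:,::-1].astype(int);P=campose("wrist")
sat=a.max(2)-a.min(2);m=(sat<40)
g=a.mean(2).astype(int)
print(np.where(m,g,-1)[216:246,282:316])
for nm,u,v in[("fr",156.5,118.5),("fl",357,109),("rl",350,256)]:print(nm,onz(P,u,v,.07).round(4))
E
```

```text
[[ -1  -1  -1 ...  -1  -1  -1]
 [ -1  -1  -1 ...  -1  -1  -1]
 [ -1  -1  -1 ...  -1  -1  -1]
 ...
 [121 121 121 ...  -1  -1  -1]
 [121 121 120 ...  -1  -1  -1]
 [120 120 121 ...  -1  -1  -1]]
fr [ 0.442  -0.1209  0.07  ]
fl [0.4132 0.121  0.07  ]
rl [0.6121 0.147  0.07  ]
```

```bash
python3 - <<'E'
from h import *
a=cv2.imread("pics/w4.png")[:,:,::-1].astype(int);P=campose("wrist")
g=a.mean(2).astype(int)[214:248,282:316];np.set_printoptions(linewidth=250,threshold=9999)
print(g)
E
```

```text
[[106 107 106 106 104 102 159 166 166 166 169 134  67  56  50  79  86  83 116 104  99 106 109 109 110 111 111 111 111 112 111 112 112 112]
 [108 107 108 106 106 106 104 101  82  60  53  62  87 100 105 102 100 100  94  91  60  78 102 109 112 113 111 111 112 111 112 112 111 111]
 [107 108 106 108 107 105 106  72  74  93 104 104 104 105 104 105 105 105 106 108  79  52  54  82 105 112 111 110 111 110 112 113 112 111]
 [107 108 107 108 106  80  48  43  44  92 106 105 105 105 106 107 107 106 108 104 106  72  52  51  68 101 112 111 112 112 112 113 112 112]
 [107 108 108 106  81  48  43  47  45  91 105 104 104 107 102 102 101 101 108  72  50  53  56  56  55  68 103 112 111 111 111 112 111 112]
 [106 108 109  83  51  45  49  50  47  86  98 100 100 101  66  45  47  47  88  69  51  53  55  56  55  52  82 107 111 111 111 110 111 112]
 [109 108 108  71  45  49  50  50  49  49  47  45  45  47  48  49  50  50  49  51  52  55  54  56  55  55  62 100 111 111 111 110 111 111]
 [108 110  85  55  48  51  52  51  51  51  52  52  51  51  50  50  50  51  52  51  53  52  54  55  56  57  55  68 104 110 110 1
[... 2926 characters left out ...]
164]
 [121 121 121 121 121 120 121 121 120 120 119 116 151 172 165 165 164 164 164 164 164 165 165 165 164 164 164 164 164 164 164 164 164 164]
 [121 121 120 121 121 121 120 120 121 121 120 117 152 174 166 165 164 164 164 164 164 165 165 165 164 164 164 164 164 164 164 164 164 164]
 [120 120 121 120 120 121 121 120 120 120 120 119 113 181 166 165 164 164 164 164 164 164 165 165 164 164 164 164 164 164 164 164 164 164]
 [121 121 120 121 121 121 121 120 121 120 120 120 117 150 174 166 165 164 164 164 164 164 164 164 164 164 164 164 164 164 164 164 164 164]
 [121 120 121 120 120 121 121 121 121 120 120 120 119 114 180 166 165 164 164 164 164 164 165 164 164 164 164 164 164 164 163 163 163 163]]
```

```bash
python3 - <<'E'
from h import *
from scipy.optimize import least_squares
P=campose("wrist")
L=[(5,3),(4.2,4),(3.2,5),(3,6),(2.3,7),(2,8),(1.2,9),(1,10),(1,11)]
Rr=[(23.2,2),(24.3,3),(25.4,4),(26,5),(27.2,7),(27.8,8),(28,9),(28.2,10),(28.2,11),(28.5,13),(28.4,14),(27.9,15)]
X=np.array([onz(P,282+u,214+v,.074)[:2] for u,v in L+Rr])
s=least_squares(lambda p:np.hypot(*(X-p[:2]).T)-p[2],[.565,.07,.016]);print("rosette",s.x,np.abs(s.fun).max())
for n,u,v,z in[("topmid",298.9,233.9,.092),("t_fl",294.5,230.6,.092),("t_fr",303.3,230.6,.092),("t_rl",293.3,236.6,.092),("t_rr",303.3,238,.092),("b_l",292.2,222.2,.074),("b_r",302.5,223.2,.074)]:print(n,onz(P,u,v,z)[:2].round(4))
# key as held
print("TCP img",proj(P,r.observe()["position"]))
E
```

```text
rosette [0.57045979 0.06536931 0.01872267] 0.0004676374973656937
topmid [0.5727 0.0661]
t_fl [0.5685 0.0599]
t_fr [0.5676 0.0712]
t_rl [0.577  0.0593]
t_rr [0.5781 0.0725]
b_l [0.5647 0.0589]
b_r [0.5651 0.0729]
TCP img [255.03133087 237.27688905]
```

```bash
python3 - <<'E'
from h import *
a=cv2.imread("pics/w4.png")[:,:,::-1].astype(int)
red=(a[:,:,0]>100)&(a[:,:,1]<50)&(a[:,:,2]<50)&(np.arange(512)>230)&(np.arange(512)<280)
for v in(210,225,240,255,270):print(v,np.nonzero(red[v])[0][[0,-1]] if red[v].any() else None)
plan(([.5715,.0657,.26],180),([.5715,.0657,.135],180))
E
```

```text
210 [244 264]
225 [242 265]
240 [242 265]
255 [243 265]
270 [243 265]
now 9.2 [0.4975 0.0028 0.26  ] head -175.86 F [-0.2 -0.1 -0.6] w 0.151 ff 40.0 q [-0.11  0.34  0.08  1.79 -0.03  1.02  1.63]
rot [ 0.04 -0.13  4.14] then shift mm [-74.   62.9  -0. ]
rot [0. 0. 0.] then shift mm [  0.   0. 125.]
```

>>> {"op": "servo_tool", "data": {
  "motion": [
    {"tx": 0, "ty": 0, "tz": 0, "wx": 0, "wy": -0.1, "wz": 4.1, "gripper": 0},
    {"tx": -0.037, "ty": 0.032, "tz": 0, "wx": 0, "wy": 0, "wz": 0, "gripper": 0},
    {"tx": -0.037, "ty": 0.031, "tz": 0, "wx": 0, "wy": 0, "wz": 0, "gripper": 0},
    {"tx": 0, "ty": 0, "tz": 0.03, "wx": 0, "wy": 0, "wz": 0, "gripper": 0},
    {"tx": 0, "ty": 0, "tz": 0.03, "wx": 0, "wy": 0, "wz": 0, "gripper": 0},
    {"tx": 0, "ty": 0, "tz": 0.03, "wx": 0, "wy": 0, "wz": 0, "gripper": 0},
    {"tx": 0, "ty": 0, "tz": 0.03, "wx": 0, "wy": 0, "wz": 0, "gripper": 0},
    {"tx": 0, "ty": 0, "tz": 0, "wx": 0, "wy": 0, "wz": 0, "gripper": 0}
  ]
}}

```text
clock: 10.0
position: [0.5681, 0.066, 0.136]
tcp_rot: [-0.001, 1.0, -0.0, -0.005]
contact_force: [-0.3, 0.6, -0.9]
width: 0.147
finger_force: 40.0
```

```bash
python3 - <<'E'
from h import *
plan(([.5715,.0657,.12],180),([.5715,.0657,.109],180))
E
```

```text
now 10.0 [0.5681 0.066  0.136 ] head -179.92 F [-0.3  0.6 -0.9] w 0.147 ff 40.0 q [-0.2   0.59  0.07  1.75 -0.06  0.81  1.47]
rot [-0.04 -0.58  0.08] then shift mm [-3.4 -0.3 16. ]
rot [0. 0. 0.] then shift mm [ 0.  0. 11.]
```

>>> {"op": "servo_tool", "data": {
  "motion": [
    {"tx": 0, "ty": 0, "tz": 0, "wx": 0, "wy": 0, "wz": 0, "gripper": 0},
    {"tx": 0, "ty": 0, "tz": 0, "wx": 0, "wy": 0, "wz": 0, "gripper": 0},
    {"tx": 0, "ty": 0, "tz": 0, "wx": 0, "wy": 0, "wz": 0, "gripper": 0},
    {"tx": 0, "ty": 0, "tz": 0, "wx": 0, "wy": 0, "wz": 0, "gripper": 0},
    {"tx": 0, "ty": 0, "tz": 0, "wx": 0, "wy": 0, "wz": 0, "gripper": 0},
    {"tx": 0, "ty": 0, "tz": 0, "wx": 0, "wy": 0, "wz": 0, "gripper": 0},
    {"tx": 0, "ty": 0, "tz": 0, "wx": 0, "wy": 0, "wz": 0, "gripper": 0},
    {"tx": 0, "ty": 0, "tz": 0, "wx": 0, "wy": 0, "wz": 0, "gripper": 0}
  ]
}}

```text
clock: 10.8
position: [0.5713, 0.0663, 0.1399]
tcp_rot: [-0.001, 1.0, 0.0, -0.0]
contact_force: [-0.8, -0.7, -0.7]
width: 0.151
finger_force: 40.0
```

```bash
python3 - <<'E'
from h import *
plan(([.5715,.0657,.12],180),([.5715,.0657,.109],180))
E
```

```text
now 10.8 [0.5713 0.0663 0.1399] head -179.93 F [-0.8 -0.7 -0.7] w 0.151 ff 40.0 q [-0.2   0.59  0.07  1.74 -0.06  0.81  1.47]
rot [ 0.04 -0.04  0.07] then shift mm [-0.2 -0.6 19.9]
rot [0. 0. 0.] then shift mm [ 0.  0. 11.]
```

>>> {"op": "servo_tool", "data": {
  "motion": [
    {"tx": 0, "ty": -0.0005, "tz": 0.005, "wx": 0, "wy": 0, "wz": 0, "gripper": 0},
    {"tx": 0, "ty": 0, "tz": 0.004, "wx": 0, "wy": 0, "wz": 0, "gripper": 0},
    {"tx": 0, "ty": 0, "tz": 0.004, "wx": 0, "wy": 0, "wz": 0, "gripper": 0},
    {"tx": 0, "ty": 0, "tz": 0.003, "wx": 0, "wy": 0, "wz": 0, "gripper": 0},
    {"tx": 0, "ty": 0, "tz": 0.003, "wx": 0, "wy": 0, "wz": 0, "gripper": 0},
    {"tx": 0, "ty": 0, "tz": 0.002, "wx": 0, "wy": 0, "wz": 0, "gripper": 0},
    {"tx": 0, "ty": 0, "tz": 0, "wx": 0, "wy": 0, "wz": 0, "gripper": 0},
    {"tx": 0, "ty": 0, "tz": 0, "wx": 0, "wy": 0, "wz": 0, "gripper": 0}
  ]
}}

```text
clock: 11.6
position: [0.5712, 0.0658, 0.1189]
tcp_rot: [-0.001, 1.0, 0.0, -0.001]
contact_force: [-0.3, 0.2, -1.2]
width: 0.149
finger_force: 40.0
```

7 mm over the tip with no force, so it is entering. I'll continue down to the seat.

>>> {"op": "servo_tool", "data": {
  "motion": [
    {"tx": 0, "ty": 0, "tz": 0.003, "wx": 0, "wy": 0, "wz": 0, "gripper": 0},
    {"tx": 0, "ty": 0, "tz": 0.003, "wx": 0, "wy": 0, "wz": 0, "gripper": 0},
    {"tx": 0, "ty": 0, "tz": 0.002, "wx": 0, "wy": 0, "wz": 0, "gripper": 0},
    {"tx": 0, "ty": 0, "tz": 0.002, "wx": 0, "wy": 0, "wz": 0, "gripper": 0},
    {"tx": 0, "ty": 0, "tz": 0, "wx": 0, "wy": 0, "wz": 0, "gripper": 0},
    {"tx": 0, "ty": 0, "tz": 0, "wx": 0, "wy": 0, "wz": 0, "gripper": 0},
    {"tx": 0, "ty": 0, "tz": 0, "wx": 0, "wy": 0, "wz": 0, "gripper": 0},
    {"tx": 0, "ty": 0, "tz": 0, "wx": 0, "wy": 0, "wz": 0, "gripper": 0}
  ]
}}

```text
clock: 12.4
position: [0.5712, 0.0658, 0.1089]
tcp_rot: [-0.001, 1.0, 0.0, -0.0]
contact_force: [-0.6, 0.9, -0.6]
width: 0.146
finger_force: 40.0
```

>>> {"op": "servo_tool", "data": {
  "motion": [
    {"tx": 0, "ty": 0, "tz": 0, "wx": 0, "wy": 0, "wz": 6, "gripper": 0},
    {"tx": 0, "ty": 0, "tz": 0, "wx": 0, "wy": 0, "wz": 6, "gripper": 0},
    {"tx": 0, "ty": 0, "tz": 0, "wx": 0, "wy": 0, "wz": 6, "gripper": 0},
    {"tx": 0, "ty": 0, "tz": 0, "wx": 0, "wy": 0, "wz": 6, "gripper": 0},
    {"tx": 0, "ty": 0, "tz": 0, "wx": 0, "wy": 0, "wz": 6, "gripper": 0},
    {"tx": 0, "ty": 0, "tz": 0, "wx": 0, "wy": 0, "wz": 0, "gripper": 0},
    {"tx": 0, "ty": 0, "tz": 0, "wx": 0, "wy": 0, "wz": 0, "gripper": 0},
    {"tx": 0, "ty": 0, "tz": 0, "wx": 0, "wy": 0, "wz": 0, "gripper": 0}
  ]
}}

```text
clock: 13.2
position: [0.5709, 0.0673, 0.1089]
tcp_rot: [0.257, 0.966, 0.001, -0.001]
contact_force: [-1.5, 4.5, 0.2]
width: 0.15
finger_force: 40.0
```

```bash
python3 - <<'E'
from h import *
plan();print(r.observe()["ft_torque"])
E
```

```text
now 13.2 [0.5709 0.0673 0.1089] head 150.21 F [-1.5  4.5  0.2] w 0.15 ff 40.0 q [-0.29  0.64  0.22  1.78 -0.19  0.75  1.08]
[9.14546586e-01 4.59626933e-01 4.79058564e-04]
```

>>> {"op": "servo_tool", "data": {
  "motion": [
    {"tx": 0, "ty": 0, "tz": 0, "wx": 0, "wy": 0, "wz": 7, "gripper": 0},
    {"tx": 0, "ty": 0, "tz": 0, "wx": 0, "wy": 0, "wz": 7, "gripper": 0},
    {"tx": 0, "ty": 0, "tz": 0, "wx": 0, "wy": 0, "wz": 7, "gripper": 0},
    {"tx": 0, "ty": 0, "tz": 0, "wx": 0, "wy": 0, "wz": 7, "gripper": 0},
    {"tx": 0, "ty": 0, "tz": 0, "wx": 0, "wy": 0, "wz": 7, "gripper": 0},
    {"tx": 0, "ty": 0, "tz": 0, "wx": 0, "wy": 0, "wz": 7, "gripper": 0},
    {"tx": 0, "ty": 0, "tz": 0, "wx": 0, "wy": 0, "wz": 5, "gripper": 0},
    {"tx": 0, "ty": 0, "tz": 0, "wx": 0, "wy": 0, "wz": 0, "gripper": 0}
  ]
}}

```text
clock: 14.0
position: [0.572, 0.0681, 0.1089]
tcp_rot: [0.621, 0.784, 0.001, -0.001]
contact_force: [-0.2, 5.7, -1.6]
width: 0.146
finger_force: 40.0
```

```bash
python3 - <<'E'
from h import *
plan();print(r.observe()["ft_torque"])
E
```

```text
now 14.0 [0.572  0.0681 0.1089] head 103.23 F [-0.2  5.7 -1.6] w 0.146 ff 40.0 q [-0.44  0.67  0.45  1.78 -0.4   0.79  0.45]
[1.38581608 0.02911289 0.05595478]
```

>>> {"op": "servo_tool", "data": {
  "motion": [
    {"tx": 0, "ty": 0, "tz": 0, "wx": 0, "wy": 0, "wz": 4, "gripper": 0},
    {"tx": 0, "ty": 0, "tz": 0, "wx": 0, "wy": 0, "wz": 4, "gripper": 0},
    {"tx": 0, "ty": 0, "tz": 0, "wx": 0, "wy": 0, "wz": 3, "gripper": 0},
    {"tx": 0, "ty": 0, "tz": 0, "wx": 0, "wy": 0, "wz": 0, "gripper": 0},
    {"tx": 0, "ty": 0, "tz": 0, "wx": 0, "wy": 0, "wz": 0, "gripper": 0},
    {"tx": 0, "ty": 0, "tz": 0, "wx": 0, "wy": 0, "wz": 0, "gripper": 0},
    {"tx": 0, "ty": 0, "tz": 0, "wx": 0, "wy": 0, "wz": 0, "gripper": 0},
    {"tx": 0, "ty": 0, "tz": 0, "wx": 0, "wy": 0, "wz": 0, "gripper": 0}
  ]
}}

```text
clock: 14.8
position: [0.5723, 0.0682, 0.1089]
tcp_rot: [0.693, 0.721, 0.002, -0.001]
contact_force: [1.1, 4.9, -2.9]
width: 0.145
finger_force: 40.0
```

```bash
python3 - <<'E'
from h import *
plan();print(r.observe()["ft_torque"])
E
```

```text
now 14.8 [0.5723 0.0682 0.1089] head 92.34 F [ 1.1  4.9 -2.9] w 0.145 ff 40.0 q [-0.47  0.68  0.51  1.78 -0.44  0.8   0.3 ]
[ 1.40718727 -0.15680506  0.08784553]
```

>>> {"op": "servo_tool", "data": {
  "motion": [
    {"tx": 0, "ty": 0, "tz": 0, "wx": 0, "wy": 0, "wz": 3, "gripper": 0},
    {"tx": 0, "ty": 0, "tz": 0, "wx": 0, "wy": 0, "wz": 3, "gripper": 0},
    {"tx": 0, "ty": 0, "tz": 0, "wx": 0, "wy": 0, "wz": 2, "gripper": 0},
    {"tx": 0, "ty": 0, "tz": 0, "wx": 0, "wy": 0, "wz": 0, "gripper": 0},
    {"tx": 0, "ty": 0, "tz": 0, "wx": 0, "wy": 0, "wz": 0, "gripper": 0},
    {"tx": 0, "ty": 0, "tz": 0, "wx": 0, "wy": 0, "wz": 0, "gripper": 0},
    {"tx": 0, "ty": 0, "tz": 0, "wx": 0, "wy": 0, "wz": 0, "gripper": 0},
    {"tx": 0, "ty": 0, "tz": 0, "wx": 0, "wy": 0, "wz": 0, "gripper": 0}
  ]
}}

```text
clock: 15.6
position: [0.5725, 0.0682, 0.109]
tcp_rot: [0.74, 0.672, 0.002, -0.001]
contact_force: [1.2, 5.8, -1.4]
width: 0.148
finger_force: 40.2
```

```bash
python3 - <<'E'
from h import *
plan();print(r.observe()["ft_torque"])
E
```

```text
now 15.6 [0.5725 0.0682 0.109 ] head 84.49 F [ 1.2  5.8 -1.4] w 0.148 ff 40.2 q [-0.49  0.69  0.55  1.78 -0.48  0.81  0.2 ]
[ 1.33515697 -0.29528835  0.52007726]
```

>>> {"op": "servo_tool", "data": {
  "motion": [
    {"tx": 0, "ty": 0, "tz": 0, "wx": 0, "wy": 0, "wz": -3, "gripper": 0},
    {"tx": 0, "ty": 0, "tz": 0, "wx": 0, "wy": 0, "wz": -3, "gripper": 0},
    {"tx": 0, "ty": 0, "tz": 0, "wx": 0, "wy": 0, "wz": 0, "gripper": 0},
    {"tx": 0, "ty": 0, "tz": -0.01, "wx": 0, "wy": 0, "wz": 0, "gripper": 0},
    {"tx": 0, "ty": 0, "tz": -0.01, "wx": 0, "wy": 0, "wz": 0, "gripper": 0},
    {"tx": 0, "ty": 0, "tz": -0.01, "wx": 0, "wy": 0, "wz": 0, "gripper": 0},
    {"tx": 0, "ty": 0, "tz": -0.02, "wx": 0, "wy": 0, "wz": 0, "gripper": 0},
    {"tx": 0, "ty": 0, "tz": -0.03, "wx": 0, "wy": 0, "wz": 0, "gripper": 0}
  ]
}}

```text
clock: 16.4
position: [0.5708, 0.0649, 0.188]
tcp_rot: [0.705, 0.709, -0.002, -0.0]
contact_force: [-0.4, -1.3, 0.1]
width: 0.149
finger_force: 40.0
```

```bash
python3 - <<'E'
from h import *
plan(([.5725,.0682,.22],119),([.4132,-.1028,.22],119),([.4132,-.2028,.22],119),([.4132,-.2028,.0345],119))
E
```

```text
now 16.4 [0.5708 0.0649 0.188 ] head 90.27 F [-0.4 -1.3  0.1] w 0.149 ff 40.0 q [-0.51  0.59  0.58  1.7  -0.37  0.97  0.21]
rot [ -0.23   0.09 -28.73] then shift mm [  2.1   3.1 -32. ]
rot [0. 0. 0.] then shift mm [ -72.3 -222.2    0. ]
rot [0. 0. 0.] then shift mm [-87.5 -48.5   0. ]
rot [0. 0. 0.] then shift mm [  0.    0.  185.5]
```

>>> {"op": "servo_tool", "data": {
  "motion": [
    {"tx": 0, "ty": 0, "tz": -0.03, "wx": 0, "wy": 0, "wz": -7.2, "gripper": 0},
    {"tx": 0, "ty": 0, "tz": 0, "wx": 0, "wy": 0, "wz": -7.2, "gripper": 0},
    {"tx": 0, "ty": 0, "tz": 0, "wx": 0, "wy": 0, "wz": -7.2, "gripper": 0},
    {"tx": 0, "ty": 0, "tz": 0, "wx": 0, "wy": 0, "wz": -7.2, "gripper": 0},
    {"tx": -0.02, "ty": -0.034, "tz": 0, "wx": 0, "wy": 0, "wz": 0, "gripper": 0},
    {"tx": -0.02, "ty": -0.034, "tz": 0, "wx": 0, "wy": 0, "wz": 0, "gripper": 0},
    {"tx": -0.02, "ty": -0.034, "tz": 0, "wx": 0, "wy": 0, "wz": 0, "gripper": 0},
    {"tx": -0.02, "ty": -0.034, "tz": 0, "wx": 0, "wy": 0, "wz": 0, "gripper": 0}
  ]
}}

```text
clock: 17.2
position: [0.4902, -0.0737, 0.2193]
tcp_rot: [0.508, 0.861, -0.001, 0.001]
contact_force: [0.3, 0.2, -0.5]
width: 0.152
finger_force: 40.0
```

>>> {"op": "servo_tool", "data": {
  "motion": [
    {"tx": -0.02, "ty": -0.033, "tz": 0, "wx": 0, "wy": 0, "wz": 0, "gripper": 0},
    {"tx": -0.02, "ty": -0.033, "tz": 0, "wx": 0, "wy": 0, "wz": 0, "gripper": 0},
    {"tx": -0.02, "ty": -0.033, "tz": 0, "wx": 0, "wy": 0, "wz": 0, "gripper": 0},
    {"tx": -0.018, "ty": -0.033, "tz": 0, "wx": 0, "wy": 0, "wz": 0, "gripper": 0},
    {"tx": 0, "ty": 0, "tz": 0, "wx": 0, "wy": 0, "wz": 0, "gripper": 0},
    {"tx": 0, "ty": 0, "tz": 0, "wx": 0, "wy": 0, "wz": 0, "gripper": 0},
    {"tx": 0, "ty": 0, "tz": 0, "wx": 0, "wy": 0, "wz": 0, "gripper": 0},
    {"tx": 0, "ty": 0, "tz": 0, "wx": 0, "wy": 0, "wz": 0, "gripper": 0}
  ]
}}

```text
clock: 18.0
position: [0.4138, -0.2012, 0.2188]
tcp_rot: [0.507, 0.862, 0.0, -0.0]
contact_force: [0.2, -0.6, -1.0]
width: 0.152
finger_force: 40.0
```

```bash
python3 - <<'E'
from h import *
plan(([.4132,-.2028,.0345],119))
E
```

```text
now 18.0 [ 0.4138 -0.2012  0.2188] head 119.05 F [ 0.2 -0.6 -1. ] w 0.152 ff 40.0 q [ 0.03  0.35  0.52  1.96 -0.22  0.89  1.16]
rot [-0.01 -0.04  0.05] then shift mm [ -1.1  -1.3 184.3]
```

>>> {"op": "servo_tool", "data": {
  "motion": [
    {"tx": 0, "ty": 0, "tz": 0.035, "wx": 0, "wy": 0, "wz": 0, "gripper": 0},
    {"tx": 0, "ty": 0, "tz": 0.035, "wx": 0, "wy": 0, "wz": 0, "gripper": 0},
    {"tx": 0, "ty": 0, "tz": 0.035, "wx": 0, "wy": 0, "wz": 0, "gripper": 0},
    {"tx": 0, "ty": 0, "tz": 0.035, "wx": 0, "wy": 0, "wz": 0, "gripper": 0},
    {"tx": 0, "ty": 0, "tz": 0.02, "wx": 0, "wy": 0, "wz": 0, "gripper": 0},
    {"tx": 0, "ty": 0, "tz": 0.01, "wx": 0, "wy": 0, "wz": 0, "gripper": 0},
    {"tx": 0, "ty": 0, "tz": 0.005, "wx": 0, "wy": 0, "wz": 0, "gripper": 0},
    {"tx": 0, "ty": 0, "tz": 0.004, "wx": 0, "wy": 0, "wz": 0, "gripper": 0}
  ]
}}

```text
clock: 18.8
position: [0.4138, -0.2019, 0.0401]
tcp_rot: [0.508, 0.861, 0.0, 0.0]
contact_force: [0.8, 0.3, -0.0]
width: 0.147
finger_force: 40.0
```

>>> {"op": "servo_tool", "data": {
  "motion": [
    {"tx": 0, "ty": 0, "tz": 0.003, "wx": 0, "wy": 0, "wz": 0, "gripper": 0},
    {"tx": 0, "ty": 0, "tz": 0.002, "wx": 0, "wy": 0, "wz": 0, "gripper": 0},
    {"tx": 0, "ty": 0, "tz": 0, "wx": 0, "wy": 0, "wz": 0, "gripper": 0},
    {"tx": 0, "ty": 0, "tz": 0, "wx": 0, "wy": 0, "wz": 0, "gripper": 0},
    {"tx": 0, "ty": 0, "tz": 0, "wx": 0, "wy": 0, "wz": 0, "gripper": 0},
    {"tx": 0, "ty": 0, "tz": 0, "wx": 0, "wy": 0, "wz": 0, "gripper": 0},
    {"tx": 0, "ty": 0, "tz": 0, "wx": 0, "wy": 0, "wz": 0, "gripper": 0},
    {"tx": 0, "ty": 0, "tz": 0, "wx": 0, "wy": 0, "wz": 0, "gripper": 0}
  ]
}}

```text
clock: 19.6
position: [0.4129, -0.2019, 0.0349]
tcp_rot: [0.509, 0.861, 0.0, -0.0]
contact_force: [0.1, 0.6, -0.3]
width: 0.146
finger_force: 40.0
```

>>> {"op": "servo_tool", "data": {
  "motion": [
    {"tx": 0, "ty": 0, "tz": 0.001, "wx": 0, "wy": 0, "wz": 0, "gripper": 0},
    {"tx": 0, "ty": 0, "tz": 0, "wx": 0, "wy": 0, "wz": 0, "gripper": 0},
    {"tx": 0, "ty": 0, "tz": 0, "wx": 0, "wy": 0, "wz": 0, "gripper": 40},
    {"tx": 0, "ty": 0, "tz": 0, "wx": 0, "wy": 0, "wz": 0, "gripper": 40},
    {"tx": 0, "ty": 0, "tz": 0, "wx": 0, "wy": 0, "wz": 0, "gripper": 40},
    {"tx": 0, "ty": 0, "tz": 0, "wx": 0, "wy": 0, "wz": 0, "gripper": 40},
    {"tx": 0, "ty": 0, "tz": -0.01, "wx": 0, "wy": 0, "wz": 0, "gripper": 40},
    {"tx": 0, "ty": 0, "tz": -0.02, "wx": 0, "wy": 0, "wz": 0, "gripper": 40}
  ]
}}

```text
clock: 20.4
position: [0.412, -0.2015, 0.0637]
tcp_rot: [0.509, 0.861, -0.0, -0.002]
contact_force: [-0.0, -0.8, 0.2]
width: 0.398
finger_force: 0.0
```

>>> {"op": "servo_tool", "data": {
  "motion": [
    {"tx": 0, "ty": 0, "tz": -0.04, "wx": 0, "wy": 0, "wz": 0, "gripper": 40},
    {"tx": 0, "ty": 0, "tz": -0.04, "wx": 0, "wy": 0, "wz": 0, "gripper": 40},
    {"tx": 0, "ty": 0, "tz": -0.04, "wx": 0, "wy": 0, "wz": 0, "gripper": 40},
    {"tx": 0, "ty": 0, "tz": -0.04, "wx": 0, "wy": 0, "wz": 0, "gripper": 40},
    {"tx": 0, "ty": 0, "tz": 0, "wx": 0, "wy": 0, "wz": 0, "gripper": 40},
    {"tx": 0, "ty": 0, "tz": 0, "wx": 0, "wy": 0, "wz": 0, "gripper": 40},
    {"tx": 0, "ty": 0, "tz": 0, "wx": 0, "wy": 0, "wz": 0, "gripper": 40},
    {"tx": 0, "ty": 0, "tz": 0, "wx": 0, "wy": 0, "wz": 0, "gripper": 40}
  ]
}}

```text
clock: 21.2
position: [0.4121, -0.2015, 0.2226]
tcp_rot: [0.509, 0.861, -0.0, -0.002]
contact_force: [0.4, 0.4, 0.2]
width: 0.403
finger_force: 0.0
```

```bash
cat >> h.py <<'E'
C=np.array([.527,.0131,0]);YAW=7.1
def L2W(x,y,z):
    t=np.radians(YAW);return C+np.array([x*np.cos(t)-y*np.sin(t),x*np.sin(t)+y*np.cos(t),z])
def W2L(p):
    t=np.radians(-YAW);d=np.asarray(p)-C;return np.array([d[0]*np.cos(t)-d[1]*np.sin(t),d[0]*np.sin(t)+d[1]*np.cos(t),d[2]])
E
python3 - <<'E'
from h import *
plan()
P=campose("wrist",{"position":np.array([.4975,.0028,.26]),"tcp_rot":R.from_matrix(down(-175.87)).as_quat()})
for n,u,v,z in[("act",286.5,155,.102),("pas",229.5,157,.102),("af",284,128,.102),("ar",289,181,.102),("spindle",0,0,0)]:
    X=onz(P,u,v,z) if u else np.array([.5715,.0657,.09]);print(n,X.round(4),W2L(X).round(4))
save("w5",optics.camera("wrist"))
a=cv2.imread("pics/w4.png")[110:200,215:305];save("w4c",cv2.resize(a,None,fx=6,fy=6,interpolation=cv2.INTER_CUBIC)[:,:,::-1])
E
```

```text
now 21.2 [ 0.4121 -0.2015  0.2226] head 118.87 F [0.4 0.4 0.2] w 0.403 ff 0.0 q [ 0.01  0.35  0.54  1.95 -0.23  0.9   1.17]
act [0.4714 0.0376 0.102 ] [-0.0522  0.0312  0.102 ]
pas [ 0.4784 -0.0278  0.102 ] [-0.0532 -0.0346  0.102 ]
af [0.4412 0.0315 0.102 ] [-0.0829  0.0289  0.102 ]
ar [0.5021 0.0438 0.102 ] [-0.021   0.0336  0.102 ]
spindle [0.5715 0.0657 0.09  ] [0.0507 0.0467 0.09  ]
```

View pics/w4c.png

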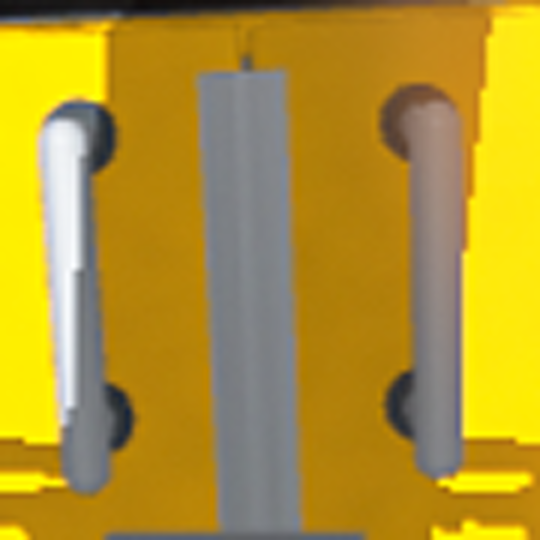

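The crop shows the active bar from (287,127) to (288,190) and the passive bar from (226,130) to (229.5,192) in w4 pixels.

```bash
python3 - <<'E'
from h import *
P=campose("wrist",{"position":np.array([.4975,.0028,.26]),"tcp_rot":R.from_matrix(down(-175.87)).as_quat()})
for n,u,v in[("a0",287.2,126.7),("a1",287.8,189.7),("p0",225.8,129.7),("p1",229.5,192)]:
    X=onz(P,u,v,.102);print(n,X.round(4),W2L(X).round(4))
E
```

```text
a0 [0.4395 0.035  0.102 ] [-0.0841  0.0325  0.102 ]
a1 [0.5129 0.0436 0.102 ] [-0.0102  0.032   0.102 ]
p0 [ 0.4478 -0.0334  0.102 ] [-0.0843 -0.0363  0.102 ]
p1 [ 0.5208 -0.0258  0.102 ] [-0.0109 -0.0378  0.102 ]
```

```bash
sed -i 's/^C=.*/C=np.array([.5273,.0111,0]);YAW=6.8/' h.py; python3 - <<'E'
from h import *
A=L2W(-.047,.035,0);print(A, W2L([.5715,.0657,0]))
plan(([*A[:2],.2226],186.8),([*A[:2],.0835],186.8))
E
```

```text
[0.47648648 0.04028881 0.        ] [0.05035393 0.04898246 0.        ]
now 21.25 [ 0.4122 -0.2016  0.2227] head 118.86 F [ 0.3 -0.3 -0.6] w 0.401 ff 0.0 q [ 0.01  0.35  0.54  1.95 -0.23  0.9   1.17]
rot [-1.000e-02 -2.400e-01 -6.794e+01] then shift mm [-9.250e+01  2.326e+02  1.000e-01]
rot [0. 0. 0.] then shift mm [  0.    0.  139.1]
```

>>> {"op": "servo_tool", "data": {
  "motion": [
    {"tx": 0, "ty": 0, "tz": 0, "wx": 0, "wy": 0, "wz": -8.5, "gripper": 35},
    {"tx": 0, "ty": 0, "tz": 0, "wx": 0, "wy": 0, "wz": -8.5, "gripper": 35},
    {"tx": 0, "ty": 0, "tz": 0, "wx": 0, "wy": 0, "wz": -8.5, "gripper": 35},
    {"tx": 0, "ty": 0, "tz": 0, "wx": 0, "wy": 0, "wz": -8.5, "gripper": 35},
    {"tx": 0, "ty": 0, "tz": 0, "wx": 0, "wy": 0, "wz": -8.5, "gripper": 35},
    {"tx": 0, "ty": 0, "tz": 0, "wx": 0, "wy": 0, "wz": -8.5, "gripper": 35},
    {"tx": 0, "ty": 0, "tz": 0, "wx": 0, "wy": 0, "wz": -8.5, "gripper": 35},
    {"tx": 0, "ty": 0, "tz": 0, "wx": 0, "wy": 0, "wz": -8.5, "gripper": 35}
  ]
}}

```text
clock: 22.05
position: [0.4124, -0.2019, 0.2228]
tcp_rot: [-0.063, 0.998, 0.001, -0.001]
contact_force: [0.5, -1.1, 0.8]
width: 0.354
finger_force: 0.0
```

>>> {"op": "servo_tool", "data": {
  "motion": [
    {"tx": -0.014, "ty": 0.035, "tz": 0, "wx": 0, "wy": 0, "wz": 0, "gripper": 35},
    {"tx": -0.014, "ty": 0.035, "tz": 0, "wx": 0, "wy": 0, "wz": 0, "gripper": 35},
    {"tx": -0.014, "ty": 0.035, "tz": 0, "wx": 0, "wy": 0, "wz": 0, "gripper": 35},
    {"tx": -0.014, "ty": 0.035, "tz": 0, "wx": 0, "wy": 0, "wz": 0, "gripper": 35},
    {"tx": -0.014, "ty": 0.035, "tz": 0, "wx": 0, "wy": 0, "wz": 0, "gripper": 35},
    {"tx": -0.014, "ty": 0.035, "tz": 0, "wx": 0, "wy": 0, "wz": 0, "gripper": 35},
    {"tx": -0.009, "ty": 0.023, "tz": 0, "wx": 0, "wy": 0, "wz": 0, "gripper": 35},
    {"tx": 0, "ty": 0, "tz": 0, "wx": 0, "wy": 0, "wz": 0, "gripper": 35}
  ]
}}

```text
clock: 22.85
position: [0.4776, 0.0448, 0.2228]
tcp_rot: [-0.064, 0.998, 0.001, -0.001]
contact_force: [-0.1, 0.4, 0.1]
width: 0.35
finger_force: 0.0
```

>>> {"op": "servo_tool", "data": {
  "motion": [
    {"tx": 0, "ty": 0, "tz": 0.02, "wx": 0, "wy": 0, "wz": 0, "gripper": 35},
    {"tx": 0, "ty": 0, "tz": 0.03, "wx": 0, "wy": 0, "wz": 0, "gripper": 35},
    {"tx": 0, "ty": 0, "tz": 0.01, "wx": 0, "wy": 0, "wz": 0, "gripper": 35},
    {"tx": 0, "ty": 0, "tz": 0.01, "wx": 0, "wy": 0, "wz": 0, "gripper": 35},
    {"tx": 0, "ty": 0, "tz": 0, "wx": 0, "wy": 0, "wz": 0, "gripper": 35},
    {"tx": 0, "ty": 0, "tz": 0, "wx": 0, "wy": 0, "wz": 0, "gripper": 35},
    {"tx": 0, "ty": 0, "tz": 0, "wx": 0, "wy": 0, "wz": 0, "gripper": 35},
    {"tx": 0, "ty": 0, "tz": 0, "wx": 0, "wy": 0, "wz": 0, "gripper": 35}
  ]
}}

```text
clock: 23.65
position: [0.478, 0.0405, 0.1547]
tcp_rot: [-0.06, 0.998, 0.0, 0.001]
contact_force: [-0.4, 0.4, 0.7]
width: 0.349
finger_force: 0.0
```

```bash
python3 - <<'E'
from h import *
A=L2W(-.047,.035,0)
plan(([*A[:2],.0835],186.8))
P=campose("wrist");a=optics.camera("wrist");save("w6",a)
for s in(-.06,-.047,-.03):print(proj(P,L2W(s,.035,.107)).round(1))
# seam/bar columns on row
g=a[:,:,:].astype(int)
v=int(proj(P,L2W(-.06,.035,.107))[1]);print(v,[tuple(x) for x in g[v,215:300:3].tolist()])
E
```

```text
now 23.65 [0.478  0.0405 0.1547] head -173.13 F [-0.4  0.4  0.7] w 0.349 ff 0.0 q [-0.23  0.44  0.15  1.99 -0.1   0.72  1.66]
rot [0.05 0.07 0.07] then shift mm [ 1.5 -0.  71.2]
[254.7 193.1]
[254.7 208.4]
[254.6 227.7]
193 [(127, 129, 134), (134, 137, 142), (127, 130, 135), (129, 133, 138), (132, 136, 141), (167, 128, 54), (175, 127, 10), (175, 128, 10), (174, 127, 10), (175, 126, 9), (174, 127, 9), (174, 127, 8), (174, 126, 10), (174, 126, 8), (176, 128, 11), (177, 128, 10), (176, 128, 8), (175, 127, 9), (115, 110, 103), (121, 123, 128), (129, 132, 137), (131, 133, 139), (111, 116, 125), (177, 128, 7), (175, 126, 10), (177, 129, 11), (178, 129, 11), (179, 130, 11), (181, 130, 12)]
```

View pics/w6.png

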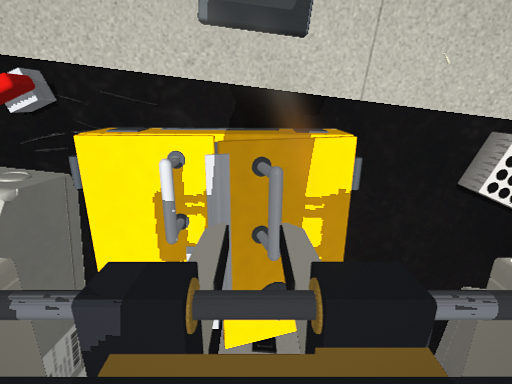

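```bash
python3 - <<'E'
from h import *
P=campose("wrist")
print("key",proj(P,[.4125,-.2017,.045]))
for n,u,v,z in[("a0",274,170,.102),("a1",275,255,.102),("p0",168,163,.102),("p1",172,240,.102),("fr",76,137,.07),("fl",356,134,.07),("seam",217,137,.07)]:
    X=onz(P,u,v,z);print(n,X.round(4),W2L(X).round(4))
E
```

```text
key [ 0.54217245 89.58940954]
a0 [0.4442 0.0518 0.102 ] [-0.0777  0.0502  0.102 ]
a1 [0.5191 0.0633 0.102 ] [-0.002   0.0528  0.102 ]
p0 [ 0.4486 -0.0314  0.102 ] [-0.0831 -0.0329  0.102 ]
p1 [ 0.5153 -0.026   0.102 ] [-0.0163 -0.0354  0.102 ]
fr [ 0.443  -0.1209  0.07  ] [-0.0993 -0.1211  0.07  ]
fl [0.4111 0.1214 0.07  ] [-0.1024  0.1233  0.07  ]
seam [0.4282 0.0014 0.07  ] [-0.0995  0.0021  0.07  ]
```

```bash
cat >> h.py <<'E'
def bar(a,side=1,x=-.047):
    return L2W(x,side*(.125-(.09*np.cos(a)-.036*np.sin(a))),.066+.09*np.sin(a)+.036*np.cos(a))
E
python3 - <<'E'
from h import *
P=campose("wrist")
for a in(0,.05,.1,.15,.2,.25,.3):
    print(a,proj(P,bar(a,x=-.047-.032)).round(1),proj(P,bar(a,x=-.047+.032)).round(1),bar(a).round(4),"edge",proj(P,L2W(-.1,.125-.124*np.cos(a)-.004*np.sin(a)*-1,.066+.124*np.sin(a))).round(1))
print("pas",proj(P,bar(0,-1,-.079)),proj(P,bar(0,-1,-.015)))
E
```

```text
0 [254.7 168.3] [254.5 241.5] [0.4765 0.0403 0.102 ] edge [216.3 135.9]
0.05 [257.2 169.6] [256.8 244. ] [0.4763 0.0422 0.1065] edge [215.8 136.8]
0.1 [260.1 171. ] [259.4 246.5] [0.476  0.0443 0.1108] edge [215.6 137.7]
0.15 [263.4 172.3] [262.4 249.1] [0.4757 0.0466 0.115 ] edge [215.9 138.6]
0.2 [267.  173.7] [265.8 251.7] [0.4754 0.0492 0.1192] edge [216.5 139.5]
0.25 [271.1 175. ] [269.5 254.2] [0.4751 0.0519 0.1231] edge [217.5 140.5]
0.3 [275.7 176.4] [273.6 256.8] [0.4748 0.0548 0.127 ] edge [219.  141.6]
pas [165.79475851 168.16098138] [172.5605611  241.34807633]
```

The picture shows the active bar at column 275. That fits a leaf already raised about 0.3 rad, lifted as the key came off, so it is unlocked. I'll grasp the bar at its raised place.

```bash
python3 - <<'E'
from h import *
B=bar(.305)
plan(([*B[:2],.1547],186.8),([*B[:2],B[2]-.0188],186.8))
E
```

```text
now 23.7 [0.4779 0.0405 0.1546] head -173.13 F [ 0.9 -0.   0. ] w 0.351 ff 0.0 q [-0.23  0.44  0.15  1.99 -0.1   0.72  1.66]
rot [0.05 0.05 0.07] then shift mm [ 1.4 14.9 -0.1]
rot [0. 0. 0.] then shift mm [ 0.   0.  46.1]
```

>>> {"op": "servo_tool", "data": {
  "motion": [
    {"tx": 0.001, "ty": 0.007, "tz": 0, "wx": 0, "wy": 0, "wz": 0, "gripper": 30},
    {"tx": 0, "ty": 0.008, "tz": 0, "wx": 0, "wy": 0, "wz": 0, "gripper": 30},
    {"tx": 0, "ty": 0, "tz": 0, "wx": 0, "wy": 0, "wz": 0, "gripper": 30},
    {"tx": 0, "ty": 0, "tz": 0.014, "wx": 0, "wy": 0, "wz": 0, "gripper": 30},
    {"tx": 0, "ty": 0, "tz": 0.014, "wx": 0, "wy": 0, "wz": 0, "gripper": 30},
    {"tx": 0, "ty": 0, "tz": 0.01, "wx": 0, "wy": 0, "wz": 0, "gripper": 30},
    {"tx": 0, "ty": 0, "tz": 0.005, "wx": 0, "wy": 0, "wz": 0, "gripper": 30},
    {"tx": 0, "ty": 0, "tz": 0, "wx": 0, "wy": 0, "wz": 0, "gripper": 30}
  ]
}}

```text
clock: 24.5
position: [0.4742, 0.0553, 0.1104]
tcp_rot: [-0.06, 0.998, 0.0, -0.001]
contact_force: [-0.2, 0.7, 0.5]
width: 0.299
finger_force: 0.0
```

>>> {"op": "servo_tool", "data": {
  "motion": [
    {"tx": 0, "ty": 0, "tz": 0, "wx": 0, "wy": 0, "wz": 0, "gripper": 0},
    {"tx": 0, "ty": 0, "tz": 0, "wx": 0, "wy": 0, "wz": 0, "gripper": 0},
    {"tx": 0, "ty": 0, "tz": 0, "wx": 0, "wy": 0, "wz": 0, "gripper": 0},
    {"tx": 0, "ty": 0, "tz": 0, "wx": 0, "wy": 0, "wz": 0, "gripper": 0},
    {"tx": 0, "ty": 0, "tz": 0, "wx": 0, "wy": 0, "wz": 0, "gripper": 0},
    {"tx": 0, "ty": 0, "tz": 0, "wx": 0, "wy": 0, "wz": 0, "gripper": 0},
    {"tx": 0, "ty": 0, "tz": 0, "wx": 0, "wy": 0, "wz": 0, "gripper": 0},
    {"tx": 0, "ty": 0, "tz": 0, "wx": 0, "wy": 0, "wz": 0, "gripper": 0}
  ],
  "newtons": 25
}}

```text
clock: 25.3
position: [0.475, 0.0553, 0.1112]
tcp_rot: [-0.06, 0.998, 0.0, 0.0]
contact_force: [0.3, -0.4, 1.1]
width: 0.096
finger_force: 25.0
```

```bash
python3 - <<'E'
from h import *
plan();p=np.array(r.observe()["position"]);l=W2L(p);print(l)
# path increments in tool axes heading186.8: tool y=+locker y, tool z=-z
y0,z0=l[1],l[2]
a=np.array([.305,.45,.6,.75,.9,1.05,1.2,1.35,1.5,1.56])
B=np.array([W2L(bar(t)) for t in a]);print(B.round(4));print((np.diff(B,axis=0)*1000).round(1)[:,1:])
E
```

```text
now 25.3 [0.475  0.0553 0.1112] head -173.13 F [ 0.3 -0.4  1.1] w 0.096 ff 25.0 q [-0.25  0.51  0.13  2.04 -0.11  0.6   1.65]
[-0.04673369  0.05010856  0.1111662 ]
[[-0.047   0.05    0.1274]
 [-0.047   0.0596  0.1376]
 [-0.047   0.071   0.1465]
 [-0.047   0.0837  0.1537]
 [-0.047   0.0973  0.1589]
 [-0.047   0.1114  0.162 ]
 [-0.047   0.1259  0.1629]
 [-0.047   0.1404  0.1617]
 [-0.047   0.1545  0.1583]
 [-0.047   0.16    0.1564]]
[[ 9.7 10.2]
 [11.4  9. ]
 [12.6  7.2]
 [13.6  5.2]
 [14.2  3.1]
 [14.5  0.9]
 [14.5 -1.2]
 [14.1 -3.4]
 [ 5.5 -1.9]]
```

>>> {"op": "servo_tool", "data": {
  "motion": [
    {"tx": 0, "ty": 0.0046, "tz": -0.0053, "wx": 0, "wy": 0, "wz": 0, "gripper": 0},
    {"tx": 0, "ty": 0.005, "tz": -0.005, "wx": 0, "wy": 0, "wz": 0, "gripper": 0},
    {"tx": 0, "ty": 0.0055, "tz": -0.0047, "wx": 0, "wy": 0, "wz": 0, "gripper": 0},
    {"tx": 0, "ty": 0.006, "tz": -0.0043, "wx": 0, "wy": 0, "wz": 0, "gripper": 0},
    {"tx": 0, "ty": 0.0062, "tz": -0.0038, "wx": 0, "wy": 0, "wz": 0, "gripper": 0},
    {"tx": 0, "ty": 0.0064, "tz": -0.0034, "wx": 0, "wy": 0, "wz": 0, "gripper": 0},
    {"tx": 0, "ty": 0.0067, "tz": -0.0029, "wx": 0, "wy": 0, "wz": 0, "gripper": 0},
    {"tx": 0, "ty": 0.0069, "tz": -0.0024, "wx": 0, "wy": 0, "wz": 0, "gripper": 0}
  ]
}}

```text
clock: 26.1
position: [0.47, 0.0985, 0.1438]
tcp_rot: [-0.059, 0.998, -0.002, 0.001]
contact_force: [2.2, -8.5, 1.3]
width: 0.094
finger_force: 25.0
```

>>> {"op": "servo_tool", "data": {
  "motion": [
    {"tx": 0, "ty": 0.007, "tz": -0.0018, "wx": 0, "wy": 0, "wz": 0, "gripper": 0},
    {"tx": 0, "ty": 0.0072, "tz": -0.0013, "wx": 0, "wy": 0, "wz": 0, "gripper": 0},
    {"tx": 0, "ty": 0.0072, "tz": -0.0007, "wx": 0, "wy": 0, "wz": 0, "gripper": 0},
    {"tx": 0, "ty": 0.0073, "tz": -0.0002, "wx": 0, "wy": 0, "wz": 0, "gripper": 0},
    {"tx": 0, "ty": 0.0073, "tz": 0.0003, "wx": 0, "wy": 0, "wz": 0, "gripper": 0},
    {"tx": 0, "ty": 0.0072, "tz": 0.0009, "wx": 0, "wy": 0, "wz": 0, "gripper": 0},
    {"tx": 0, "ty": 0, "tz": 0, "wx": 0, "wy": 0, "wz": 0, "gripper": 0},
    {"tx": 0, "ty": 0, "tz": 0, "wx": 0, "wy": 0, "wz": 0, "gripper": 0}
  ]
}}

```text
clock: 26.9
position: [0.4649, 0.1443, 0.1471]
tcp_rot: [-0.06, 0.998, -0.0, 0.001]
contact_force: [1.9, -4.1, 6.2]
width: 0.096
finger_force: 25.0
```

>>> {"op": "servo_tool", "data": {
  "motion": [
    {"tx": 0, "ty": 0.007, "tz": 0.0014, "wx": 0, "wy": 0, "wz": 0, "gripper": 0},
    {"tx": 0, "ty": 0.0071, "tz": 0.002, "wx": 0, "wy": 0, "wz": 0, "gripper": 0},
    {"tx": 0, "ty": 0.0055, "tz": 0.0019, "wx": 0, "wy": 0, "wz": 0, "gripper": 0},
    {"tx": 0, "ty": 0, "tz": 0, "wx": 0, "wy": 0, "wz": 0, "gripper": 0},
    {"tx": 0, "ty": 0, "tz": 0, "wx": 0, "wy": 0, "wz": 0, "gripper": 0},
    {"tx": 0, "ty": 0, "tz": 0, "wx": 0, "wy": 0, "wz": 0, "gripper": 0},
    {"tx": 0, "ty": 0, "tz": 0, "wx": 0, "wy": 0, "wz": 0, "gripper": 0},
    {"tx": 0, "ty": 0, "tz": 0, "wx": 0, "wy": 0, "wz": 0, "gripper": 0}
  ]
}}

```text
clock: 27.7
position: [0.4625, 0.1644, 0.1411]
tcp_rot: [-0.06, 0.998, 0.001, 0.001]
contact_force: [3.7, -3.0, 5.7]
width: 0.1
finger_force: 25.0
```

```bash
python3 - <<'E'
from h import *
plan();print(W2L(r.observe()["position"]))
E
```

```text
now 27.7 [0.4625 0.1644 0.1411] head -173.16 F [ 3.7 -3.   5.7] w 0.1 ff 25.0 q [-0.49  0.48  0.15  1.97 -0.11  0.7   1.41]
[-0.04614848  0.15991931  0.14112497]
```

>>> {"op": "servo_tool", "data": {
  "motion": [
    {"tx": 0, "ty": 0, "tz": 0, "wx": 0, "wy": 0, "wz": 0, "gripper": 21},
    {"tx": 0, "ty": 0, "tz": 0, "wx": 0, "wy": 0, "wz": 0, "gripper": 21},
    {"tx": 0, "ty": 0, "tz": 0, "wx": 0, "wy": 0, "wz": 0, "gripper": 21},
    {"tx": 0, "ty": 0, "tz": -0.01, "wx": 0, "wy": 0, "wz": 0, "gripper": 21},
    {"tx": 0, "ty": 0, "tz": -0.02, "wx": 0, "wy": 0, "wz": 0, "gripper": 21},
    {"tx": 0, "ty": 0, "tz": -0.03, "wx": 0, "wy": 0, "wz": 0, "gripper": 21},
    {"tx": 0, "ty": 0, "tz": -0.03, "wx": 0, "wy": 0, "wz": 0, "gripper": 21},
    {"tx": 0, "ty": 0, "tz": -0.03, "wx": 0, "wy": 0, "wz": 0, "gripper": 21}
  ]
}}

```text
clock: 28.5
position: [0.4608, 0.1647, 0.2619]
tcp_rot: [-0.06, 0.998, 0.001, -0.001]
contact_force: [0.6, -0.5, 0.6]
width: 0.209
finger_force: 0.0
```

>>> {"op": "servo_tool", "data": {
  "motion": [
    {"tx": -0.008, "ty": -0.024, "tz": 0, "wx": 0, "wy": 0, "wz": 0, "gripper": 60},
    {"tx": -0.008, "ty": -0.024, "tz": 0, "wx": 0, "wy": 0, "wz": 0, "gripper": 60},
    {"tx": -0.008, "ty": -0.024, "tz": 0, "wx": 0, "wy": 0, "wz": 0, "gripper": 60},
    {"tx": -0.008, "ty": -0.024, "tz": 0, "wx": 0, "wy": 0, "wz": 0, "gripper": 60},
    {"tx": -0.008, "ty": -0.024, "tz": 0, "wx": 0, "wy": 0, "wz": 0, "gripper": 60},
    {"tx": -0.008, "ty": -0.024, "tz": 0, "wx": 0, "wy": 0, "wz": 0, "gripper": 60},
    {"tx": -0.008, "ty": -0.024, "tz": 0, "wx": 0, "wy": 0, "wz": 0, "gripper": 60},
    {"tx": -0.008, "ty": -0.022, "tz": 0, "wx": 0, "wy": 0, "wz": 0, "gripper": 60}
  ]
}}

```text
clock: 29.3
position: [0.5477, -0.0172, 0.2606]
tcp_rot: [-0.06, 0.998, 0.001, -0.001]
contact_force: [0.6, -0.0, 0.1]
width: 0.601
finger_force: 0.0
```

>>> {"op": "servo_tool", "data": {
  "motion": [
    {"tx": 0, "ty": 0, "tz": 0, "wx": 0, "wy": 0, "wz": 0, "gripper": 60},
    {"tx": 0, "ty": 0, "tz": 0, "wx": 0, "wy": 0, "wz": 0, "gripper": 60},
    {"tx": 0, "ty": 0, "tz": 0, "wx": 0, "wy": 0, "wz": 0, "gripper": 60},
    {"tx": 0, "ty": 0, "tz": 0, "wx": 0, "wy": 0, "wz": 0, "gripper": 60},
    {"tx": 0, "ty": 0, "tz": 0, "wx": 0, "wy": 0, "wz": 0, "gripper": 60},
    {"tx": 0, "ty": 0, "tz": 0, "wx": 0, "wy": 0, "wz": 0, "gripper": 60},
    {"tx": 0, "ty": 0, "tz": 0, "wx": 0, "wy": 0, "wz": 0, "gripper": 60},
    {"tx": 0, "ty": 0, "tz": 0, "wx": 0, "wy": 0, "wz": 0, "gripper": 60}
  ]
}}

```text
clock: 30.1
position: [0.5478, -0.0164, 0.2602]
tcp_rot: [-0.06, 0.998, 0.0, -0.0]
contact_force: [-0.3, -0.6, 0.2]
width: 0.599
finger_force: 0.0
```

```bash
python3 - <<'E'
from h import *
plan()
P=campose("wrist");a=optics.camera("wrist");save("w7",a);a=a.astype(int)
red=(a[:,:,0]>90)&(a[:,:,1]<60)&(a[:,:,2]<60)
for n,bb,c,m in comps(red,12):
    X=onz(P,*c,.092);print(n,bb,c,X.round(4),W2L(X).round(4))
save("top2",optics.camera("top"))
E
```

```text
now 30.1 [ 0.5478 -0.0164  0.2602] head -173.12 F [-0.3 -0.6  0.2] w 0.599 ff 0.0 q [-0.16  0.42  0.23  1.67 -0.11  1.07  1.79]
817 [91, 24, 46, 29] [114.1, 38.4] [ 0.4191 -0.1815  0.092 ] [-0.1302 -0.1785  0.092 ]
27 [258, 59, 6, 12] [260.4, 64.6] [ 0.4258 -0.0246  0.092 ] [-0.105  -0.0235  0.092 ]
121 [256, 193, 9, 14] [259.8, 199.6] [ 0.5797 -0.0057  0.092 ] [ 0.05   -0.0228  0.092 ]
```

View pics/w7.png

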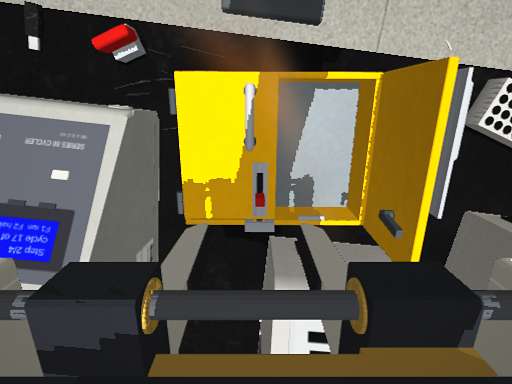

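The picture shows the left leaf standing open, the knob red at (260,200) in its slot, the keeper at (259,226), the key upright at (115,40) and the stick at (33,30).

```bash
python3 - <<'E'
from h import *
P=campose("wrist")
for n,u,v,z in[("frontbase",259.8,192.8,.070),("toprear",259.8,206.5,.094),("keeper front top",259,220,.078)]:
    X=onz(P,u,v,z);print(n,W2L(X).round(4))
f=W2L(onz(P,259.8,192.8,.07))[0];b=W2L(onz(P,259.8,206.5,.094))[0];K=L2W((f+b)/2,W2L(onz(P,259.8,203,.094))[1],0);print(W2L(K),K)
plan(([*K[:2],.12],186.8),([*K[:2],.075],186.8))
E
```

```text
frontbase [ 0.0482 -0.0225  0.07  ]
toprear [ 0.0585 -0.0229  0.094 ]
keeper front top [ 0.0836 -0.0234  0.078 ]
[ 0.05333663 -0.02293946  0.        ] [ 0.58297756 -0.00536283  0.        ]
now 30.2 [ 0.5478 -0.0165  0.2602] head -173.13 F [ 0.4 -0.2  0.1] w 0.598 ff 0.0 q [-0.16  0.42  0.23  1.67 -0.11  1.07  1.79]
rot [ 0.05 -0.04  0.07] then shift mm [-36.3   6.9 140.2]
rot [0. 0. 0.] then shift mm [ 0.  0. 45.]
```

>>> {"op": "servo_tool", "data": {
  "motion": [
    {"tx": -0.012, "ty": 0.002, "tz": 0.04, "wx": 0, "wy": 0, "wz": 0, "gripper": 35},
    {"tx": -0.012, "ty": 0.002, "tz": 0.04, "wx": 0, "wy": 0, "wz": 0, "gripper": 35},
    {"tx": -0.012, "ty": 0.003, "tz": 0.04, "wx": 0, "wy": 0, "wz": 0, "gripper": 35},
    {"tx": 0, "ty": 0, "tz": 0.02, "wx": 0, "wy": 0, "wz": 0, "gripper": 35},
    {"tx": 0, "ty": 0, "tz": 0, "wx": 0, "wy": 0, "wz": 0, "gripper": 35},
    {"tx": 0, "ty": 0, "tz": 0, "wx": 0, "wy": 0, "wz": 0, "gripper": 35},
    {"tx": 0, "ty": 0, "tz": 0, "wx": 0, "wy": 0, "wz": 0, "gripper": 35},
    {"tx": 0, "ty": 0, "tz": 0, "wx": 0, "wy": 0, "wz": 0, "gripper": 35}
  ]
}}

```text
clock: 31.0
position: [0.5837, -0.0054, 0.122]
tcp_rot: [-0.06, 0.998, 0.0, 0.001]
contact_force: [0.5, 0.1, 0.1]
width: 0.356
finger_force: 0.0
```

```bash
python3 - <<'E'
from h import *
K=L2W(.0533,-.0229,0)
plan(([*K[:2],.076],186.8))
E
```

```text
now 31.0 [ 0.5837 -0.0054  0.122 ] head -173.15 F [0.5 0.1 0.1] w 0.356 ff 0.0 q [-0.15  0.63  0.19  1.74 -0.16  0.79  1.81]
rot [0.02 0.17 0.05] then shift mm [ 0.7  0.2 46. ]
```

>>> {"op": "servo_tool", "data": {
  "motion": [
    {"tx": 0, "ty": 0, "tz": 0.015, "wx": 0, "wy": 0, "wz": 0, "gripper": 35},
    {"tx": 0, "ty": 0, "tz": 0.015, "wx": 0, "wy": 0, "wz": 0, "gripper": 35},
    {"tx": 0, "ty": 0, "tz": 0.008, "wx": 0, "wy": 0, "wz": 0, "gripper": 35},
    {"tx": 0, "ty": 0, "tz": 0.004, "wx": 0, "wy": 0, "wz": 0, "gripper": 35},
    {"tx": 0, "ty": 0, "tz": 0.003, "wx": 0, "wy": 0, "wz": 0, "gripper": 35},
    {"tx": 0, "ty": 0, "tz": 0, "wx": 0, "wy": 0, "wz": 0, "gripper": 35},
    {"tx": 0, "ty": 0, "tz": 0, "wx": 0, "wy": 0, "wz": 0, "gripper": 35},
    {"tx": 0, "ty": 0, "tz": 0, "wx": 0, "wy": 0, "wz": 0, "gripper": 35}
  ]
}}

```text
clock: 31.8
position: [0.583, -0.0052, 0.0756]
tcp_rot: [-0.06, 0.998, 0.0, 0.0]
contact_force: [0.3, 0.4, -0.5]
width: 0.354
finger_force: 0.0
```

>>> {"op": "servo_tool", "data": {
  "motion": [
    {"tx": 0, "ty": 0, "tz": 0, "wx": 0, "wy": 0, "wz": 0, "gripper": 0},
    {"tx": 0, "ty": 0, "tz": 0, "wx": 0, "wy": 0, "wz": 0, "gripper": 0},
    {"tx": 0, "ty": 0, "tz": 0, "wx": 0, "wy": 0, "wz": 0, "gripper": 0},
    {"tx": 0, "ty": 0, "tz": 0, "wx": 0, "wy": 0, "wz": 0, "gripper": 0},
    {"tx": 0, "ty": 0, "tz": 0, "wx": 0, "wy": 0, "wz": 0, "gripper": 0},
    {"tx": 0, "ty": 0, "tz": 0, "wx": 0, "wy": 0, "wz": 0, "gripper": 0},
    {"tx": 0, "ty": 0, "tz": 0, "wx": 0, "wy": 0, "wz": 0, "gripper": 0},
    {"tx": 0, "ty": 0, "tz": 0, "wx": 0, "wy": 0, "wz": 0, "gripper": 0}
  ],
  "newtons": 20
}}

```text
clock: 32.6
position: [0.5826, -0.0048, 0.0752]
tcp_rot: [-0.06, 0.998, 0.001, -0.0]
contact_force: [-0.1, 0.9, 1.5]
width: 0.126
finger_force: 20.0
```

>>> {"op": "servo_tool", "data": {
  "motion": [
    {"tx": 0.004, "ty": 0, "tz": 0, "wx": 0, "wy": 0, "wz": 0, "gripper": 0},
    {"tx": 0.004, "ty": 0, "tz": 0, "wx": 0, "wy": 0, "wz": 0, "gripper": 0},
    {"tx": 0.004, "ty": 0, "tz": 0, "wx": 0, "wy": 0, "wz": 0, "gripper": 0},
    {"tx": 0.004, "ty": 0, "tz": 0, "wx": 0, "wy": 0, "wz": 0, "gripper": 0},
    {"tx": 0.004, "ty": 0, "tz": 0, "wx": 0, "wy": 0, "wz": 0, "gripper": 0},
    {"tx": 0.002, "ty": 0, "tz": 0, "wx": 0, "wy": 0, "wz": 0, "gripper": 0},
    {"tx": 0, "ty": 0, "tz": 0, "wx": 0, "wy": 0, "wz": 0, "gripper": 0},
    {"tx": 0, "ty": 0, "tz": 0, "wx": 0, "wy": 0, "wz": 0, "gripper": 0}
  ]
}}

```text
clock: 33.4
position: [0.5607, -0.0074, 0.0752]
tcp_rot: [-0.06, 0.998, 0.001, -0.0]
contact_force: [1.0, 2.0, -0.6]
width: 0.129
finger_force: 20.0
```

>>> {"op": "servo_tool", "data": {
  "motion": [
    {"tx": 0, "ty": 0, "tz": 0, "wx": 0, "wy": 0, "wz": 0, "gripper": 30},
    {"tx": 0, "ty": 0, "tz": 0, "wx": 0, "wy": 0, "wz": 0, "gripper": 30},
    {"tx": 0, "ty": 0, "tz": 0, "wx": 0, "wy": 0, "wz": 0, "gripper": 30},
    {"tx": 0, "ty": 0, "tz": -0.01, "wx": 0, "wy": 0, "wz": 0, "gripper": 30},
    {"tx": 0, "ty": 0, "tz": -0.02, "wx": 0, "wy": 0, "wz": 0, "gripper": 30},
    {"tx": 0, "ty": 0, "tz": -0.03, "wx": 0, "wy": 0, "wz": 0, "gripper": 30},
    {"tx": 0, "ty": 0, "tz": -0.02, "wx": 0, "wy": 0, "wz": 0, "gripper": 30},
    {"tx": 0, "ty": 0, "tz": 0, "wx": 0, "wy": 0, "wz": 0, "gripper": 30}
  ]
}}

```text
clock: 34.2
position: [0.5629, -0.0084, 0.1587]
tcp_rot: [-0.06, 0.998, -0.0, 0.003]
contact_force: [0.3, -0.2, -0.4]
width: 0.299
finger_force: 0.0
```

```bash
python3 - <<'E'
from h import *
B=bar(0,-1);print(B)
plan(([*B[:2],.145],186.8),([*B[:2],B[2]-.0188],186.8))
P=campose("wrist");a=optics.camera("wrist");save("w8",a)
print([ [tuple(x) for x in [proj(P,bar(0,-1,xx)).round(0)]] for xx in(-.079,-.06)])
v=int(proj(P,bar(0,-1,-.06))[1]);u=int(proj(P,bar(0,-1,-.06))[0]);print(u,v,a[v,u-30:u+30:2].tolist())
a=a.astype(int);red=(a[:,:,0]>90)&(a[:,:,1]<60)&(a[:,:,2]<60)
for n,bb,c,m in comps(red,12): print(n,bb,c,W2L(onz(P,*c,.088)).round(4))
E
```

```text
[ 0.48477476 -0.02921878  0.102     ]
now 34.2 [ 0.5629 -0.0084  0.1587] head -173.16 F [ 0.3 -0.2 -0.4] w 0.299 ff 0.0 q [-0.16  0.55  0.2   1.77 -0.14  0.83  1.81]
rot [-0.03  0.37  0.04] then shift mm [ 80.1 -11.4  13.7]
rot [0. 0. 0.] then shift mm [ 0.   0.  61.8]
[[(np.float64(239.0), np.float64(60.0))], [(np.float64(240.0), np.float64(88.0))]]
239 87 [[254, 236, 0], [254, 236, 0], [254, 236, 0], [254, 236, 0], [254, 236, 0], [254, 237, 0], [254, 237, 0], [254, 237, 0], [254, 237, 0], [254, 237, 0], [254, 237, 0], [255, 240, 0], [190, 181, 177], [219, 218, 222], [236, 237, 239], [241, 242, 243], [227, 227, 229], [208, 205, 207], [151, 135, 129], [255, 242, 2], [255, 239, 8], [255, 240, 4], [255, 240, 7], [237, 180, 20], [239, 182, 17], [193, 137, 22], [196, 139, 24], [196, 140, 24], [200, 142, 28], [201, 143, 29]]
301 [16, 0, 57, 13] [43.1, 4.6] [-0.1169 -0.1771  0.088 ]
392 [193, 16, 41, 19] [208.5, 25.6] [-0.1036 -0.058   0.088 ]
50 [248, 31, 21, 5] [259.3, 33.8] [-0.0983 -0.0205  0.088 ]
252 [249, 187, 14, 20] [255.5, 196.3] [ 0.0294 -0.0229  0.088 ]
```

>>> {"op": "servo_tool", "data": {
  "motion": [
    {"tx": 0.02, "ty": -0.003, "tz": 0, "wx": 0, "wy": 0, "wz": 0, "gripper": 30},
    {"tx": 0.02, "ty": -0.003, "tz": 0, "wx": 0, "wy": 0, "wz": 0, "gripper": 30},
    {"tx": 0.02, "ty": -0.003, "tz": 0, "wx": 0, "wy": 0, "wz": 0, "gripper": 30},
    {"tx": 0.02, "ty": -0.002, "tz": 0, "wx": 0, "wy": 0, "wz": 0, "gripper": 30},
    {"tx": 0, "ty": 0, "tz": 0.02, "wx": 0, "wy": 0, "wz": 0, "gripper": 30},
    {"tx": 0, "ty": 0, "tz": 0, "wx": 0, "wy": 0, "wz": 0, "gripper": 30},
    {"tx": 0, "ty": 0, "tz": 0, "wx": 0, "wy": 0, "wz": 0, "gripper": 30},
    {"tx": 0, "ty": 0, "tz": 0, "wx": 0, "wy": 0, "wz": 0, "gripper": 30}
  ]
}}

```text
clock: 35.05
position: [0.4832, -0.0282, 0.1353]
tcp_rot: [-0.06, 0.998, 0.0, -0.0]
contact_force: [1.1, -0.4, -0.5]
width: 0.301
finger_force: 0.0
```

```bash
python3 - <<'E'
from h import *
B=bar(0,-1)
plan(([*B[:2],B[2]-.0188],186.8))
a=np.arange(0,1.57,.0749)[:22]
Q=np.array([W2L(bar(t,-1)) for t in a]);print((np.diff(Q,axis=0)*1000).round(1)[:,1:].tolist(),a[-1])
E
```

```text
now 35.05 [ 0.4832 -0.0282  0.1353] head -173.12 F [ 1.1 -0.4 -0.5] w 0.301 ff 0.0 q [-0.12  0.48  0.2   2.   -0.15  0.68  1.86]
rot [ 0.04 -0.02  0.08] then shift mm [-1.4 -1.2 52.1]
[[-2.9, 6.6], [-3.4, 6.4], [-3.9, 6.1], [-4.4, 5.8], [-4.8, 5.5], [-5.2, 5.1], [-5.5, 4.7], [-5.9, 4.3], [-6.2, 3.8], [-6.4, 3.3], [-6.7, 2.9], [-6.9, 2.3], [-7.0, 1.8], [-7.1, 1.3], [-7.2, 0.8], [-7.3, 0.2], [-7.3, -0.3], [-7.2, -0.9], [-7.1, -1.4], [-7.0, -1.9]] 1.4979999999999998
```

>>> {"op": "servo_tool", "data": {
  "motion": [
    {"tx": 0, "ty": -0.001, "tz": 0.02, "wx": 0, "wy": 0, "wz": 0, "gripper": 30},
    {"tx": 0, "ty": 0, "tz": 0.018, "wx": 0, "wy": 0, "wz": 0, "gripper": 30},
    {"tx": 0, "ty": 0, "tz": 0.01, "wx": 0, "wy": 0, "wz": 0, "gripper": 30},
    {"tx": 0, "ty": 0, "tz": 0.003, "wx": 0, "wy": 0, "wz": 0, "gripper": 30},
    {"tx": 0, "ty": 0, "tz": 0, "wx": 0, "wy": 0, "wz": 0, "gripper": 30},
    {"tx": 0, "ty": 0, "tz": 0, "wx": 0, "wy": 0, "wz": 0, "gripper": 30},
    {"tx": 0, "ty": 0, "tz": 0, "wx": 0, "wy": 0, "wz": 0, "gripper": 0},
    {"tx": 0, "ty": 0, "tz": 0, "wx": 0, "wy": 0, "wz": 0, "gripper": 0}
  ],
  "newtons": 25
}}

```text
clock: 35.85
position: [0.4831, -0.0292, 0.0848]
tcp_rot: [-0.06, 0.998, 0.0, 0.0]
contact_force: [0.2, -0.4, 0.3]
width: 0.18
finger_force: 0.0
```

>>> {"op": "servo_tool", "data": {
  "motion": [
    {"tx": 0, "ty": 0, "tz": 0, "wx": 0, "wy": 0, "wz": 0, "gripper": 0},
    {"tx": 0, "ty": 0, "tz": 0, "wx": 0, "wy": 0, "wz": 0, "gripper": 0},
    {"tx": 0, "ty": 0, "tz": 0, "wx": 0, "wy": 0, "wz": 0, "gripper": 0},
    {"tx": 0, "ty": 0, "tz": 0, "wx": 0, "wy": 0, "wz": 0, "gripper": 0},
    {"tx": 0, "ty": 0, "tz": 0, "wx": 0, "wy": 0, "wz": 0, "gripper": 0},
    {"tx": 0, "ty": 0, "tz": 0, "wx": 0, "wy": 0, "wz": 0, "gripper": 0},
    {"tx": 0, "ty": 0, "tz": 0, "wx": 0, "wy": 0, "wz": 0, "gripper": 0},
    {"tx": 0, "ty": 0, "tz": 0, "wx": 0, "wy": 0, "wz": 0, "gripper": 0}
  ]
}}

```text
clock: 36.65
position: [0.483, -0.0293, 0.0845]
tcp_rot: [-0.06, 0.998, 0.0, 0.0]
contact_force: [-0.8, 0.3, 5.5]
width: 0.098
finger_force: 25.0
```

>>> {"op": "servo_tool", "data": {
  "motion": [
    {"tx": 0, "ty": -0.0029, "tz": -0.0066, "wx": 0, "wy": 0, "wz": 0, "gripper": 0},
    {"tx": 0, "ty": -0.0034, "tz": -0.0064, "wx": 0, "wy": 0, "wz": 0, "gripper": 0},
    {"tx": 0, "ty": -0.0039, "tz": -0.0061, "wx": 0, "wy": 0, "wz": 0, "gripper": 0},
    {"tx": 0, "ty": -0.0044, "tz": -0.0058, "wx": 0, "wy": 0, "wz": 0, "gripper": 0},
    {"tx": 0, "ty": 0, "tz": 0, "wx": 0, "wy": 0, "wz": 0, "gripper": 0},
    {"tx": 0, "ty": 0, "tz": 0, "wx": 0, "wy": 0, "wz": 0, "gripper": 0},
    {"tx": 0, "ty": 0, "tz": 0, "wx": 0, "wy": 0, "wz": 0, "gripper": 0},
    {"tx": 0, "ty": 0, "tz": 0, "wx": 0, "wy": 0, "wz": 0, "gripper": 0}
  ]
}}

```text
clock: 37.45
position: [0.4845, -0.0432, 0.1098]
tcp_rot: [-0.06, 0.998, 0.001, -0.0]
contact_force: [-0.1, 4.4, 4.9]
width: 0.094
finger_force: 25.0
```

The leaf is lifting with about 6 N, so it is free. I'll continue along the arc.

>>> {"op": "servo_tool", "data": {
  "motion": [
    {"tx": 0, "ty": -0.0048, "tz": -0.0055, "wx": 0, "wy": 0, "wz": 0, "gripper": 0},
    {"tx": 0, "ty": -0.0052, "tz": -0.0051, "wx": 0, "wy": 0, "wz": 0, "gripper": 0},
    {"tx": 0, "ty": -0.0055, "tz": -0.0047, "wx": 0, "wy": 0, "wz": 0, "gripper": 0},
    {"tx": 0, "ty": -0.0059, "tz": -0.0043, "wx": 0, "wy": 0, "wz": 0, "gripper": 0},
    {"tx": 0, "ty": -0.0062, "tz": -0.0038, "wx": 0, "wy": 0, "wz": 0, "gripper": 0},
    {"tx": 0, "ty": -0.0064, "tz": -0.0033, "wx": 0, "wy": 0, "wz": 0, "gripper": 0},
    {"tx": 0, "ty": -0.0067, "tz": -0.0029, "wx": 0, "wy": 0, "wz": 0, "gripper": 0},
    {"tx": 0, "ty": -0.0069, "tz": -0.0023, "wx": 0, "wy": 0, "wz": 0, "gripper": 0}
  ]
}}

```text
clock: 38.25
position: [0.4893, -0.0845, 0.142]
tcp_rot: [-0.062, 0.998, 0.005, -0.002]
contact_force: [-4.2, 13.0, 13.6]
width: 0.098
finger_force: 25.0
```

>>> {"op": "servo_tool", "data": {
  "motion": [
    {"tx": 0, "ty": -0.007, "tz": -0.0018, "wx": 0, "wy": 0, "wz": 0, "gripper": 0},
    {"tx": 0, "ty": -0.0071, "tz": -0.0013, "wx": 0, "wy": 0, "wz": 0, "gripper": 0},
    {"tx": 0, "ty": -0.0072, "tz": -0.0008, "wx": 0, "wy": 0, "wz": 0, "gripper": 0},
    {"tx": 0, "ty": -0.0073, "tz": -0.0002, "wx": 0, "wy": 0, "wz": 0, "gripper": 0},
    {"tx": 0, "ty": -0.0073, "tz": 0.0003, "wx": 0, "wy": 0, "wz": 0, "gripper": 0},
    {"tx": 0, "ty": 0, "tz": 0, "wx": 0, "wy": 0, "wz": 0, "gripper": 0},
    {"tx": 0, "ty": 0, "tz": 0, "wx": 0, "wy": 0, "wz": 0, "gripper": 0},
    {"tx": 0, "ty": 0, "tz": 0, "wx": 0, "wy": 0, "wz": 0, "gripper": 0}
  ]
}}

```text
clock: 39.05
position: [0.4943, -0.127, 0.1458]
tcp_rot: [-0.06, 0.998, 0.0, -0.0]
contact_force: [-1.0, 4.0, 8.0]
width: 0.1
finger_force: 25.0
```

>>> {"op": "servo_tool", "data": {
  "motion": [
    {"tx": 0, "ty": -0.0072, "tz": 0.0009, "wx": 0, "wy": 0, "wz": 0, "gripper": 0},
    {"tx": 0, "ty": -0.0071, "tz": 0.0014, "wx": 0, "wy": 0, "wz": 0, "gripper": 0},
    {"tx": 0, "ty": -0.007, "tz": 0.0019, "wx": 0, "wy": 0, "wz": 0, "gripper": 0},
    {"tx": 0, "ty": -0.006, "tz": 0.002, "wx": 0, "wy": 0, "wz": 0, "gripper": 0},
    {"tx": 0, "ty": 0, "tz": 0, "wx": 0, "wy": 0, "wz": 0, "gripper": 0},
    {"tx": 0, "ty": 0, "tz": 0, "wx": 0, "wy": 0, "wz": 0, "gripper": 0},
    {"tx": 0, "ty": 0, "tz": 0, "wx": 0, "wy": 0, "wz": 0, "gripper": 0},
    {"tx": 0, "ty": 0, "tz": 0, "wx": 0, "wy": 0, "wz": 0, "gripper": 0}
  ]
}}

```text
clock: 39.85
position: [0.4973, -0.154, 0.1384]
tcp_rot: [-0.06, 0.998, 0.0, -0.001]
contact_force: [0.5, 2.5, 1.3]
width: 0.094
finger_force: 25.0
```

```bash
python3 - <<'E'
from h import *
plan();print(W2L(r.observe()["position"]),W2L(bar(1.56,-1)))
E
```

```text
now 39.85 [ 0.4973 -0.154   0.1384] head -173.14 F [0.5 2.5 1.3] w 0.094 ff 25.0 q [ 0.13  0.52  0.19  1.9  -0.14  0.74  2.09]
[-0.04931524 -0.1603649   0.13844978] [-0.047      -0.16002625  0.15638342]
```

>>> {"op": "servo_tool", "data": {
  "motion": [
    {"tx": 0, "ty": 0, "tz": 0, "wx": 0, "wy": 0, "wz": 0, "gripper": 21},
    {"tx": 0, "ty": 0, "tz": 0, "wx": 0, "wy": 0, "wz": 0, "gripper": 21},
    {"tx": 0, "ty": 0, "tz": 0, "wx": 0, "wy": 0, "wz": 0, "gripper": 21},
    {"tx": 0, "ty": 0, "tz": -0.01, "wx": 0, "wy": 0, "wz": 0, "gripper": 21},
    {"tx": 0, "ty": 0, "tz": -0.02, "wx": 0, "wy": 0, "wz": 0, "gripper": 21},
    {"tx": 0, "ty": 0, "tz": -0.03, "wx": 0, "wy": 0, "wz": 0, "gripper": 21},
    {"tx": 0, "ty": 0, "tz": -0.04, "wx": 0, "wy": 0, "wz": 0, "gripper": 21},
    {"tx": 0, "ty": 0, "tz": -0.04, "wx": 0, "wy": 0, "wz": 0, "gripper": 21}
  ]
}}

```text
clock: 40.65
position: [0.4975, -0.1542, 0.2805]
tcp_rot: [-0.06, 0.998, 0.0, -0.0]
contact_force: [1.0, -0.2, 0.8]
width: 0.209
finger_force: 0.0
```

>>> {"op": "servo_tool", "data": {
  "motion": [
    {"tx": 0.003, "ty": 0.034, "tz": 0, "wx": 0, "wy": 0, "wz": 0, "gripper": 100},
    {"tx": 0.003, "ty": 0.034, "tz": 0, "wx": 0, "wy": 0, "wz": 0, "gripper": 100},
    {"tx": 0.003, "ty": 0.034, "tz": 0, "wx": 0, "wy": 0, "wz": 0, "gripper": 100},
    {"tx": 0.003, "ty": 0.034, "tz": 0, "wx": 0, "wy": 0, "wz": 0, "gripper": 100},
    {"tx": 0.003, "ty": 0.034, "tz": 0, "wx": 0, "wy": 0, "wz": 0, "gripper": 100},
    {"tx": 0.003, "ty": 0.034, "tz": 0, "wx": 0, "wy": 0, "wz": 0, "gripper": 100},
    {"tx": 0.003, "ty": 0.034, "tz": 0, "wx": 0, "wy": 0, "wz": 0, "gripper": 100},
    {"tx": 0.003, "ty": 0.034, "tz": 0, "wx": 0, "wy": 0, "wz": 0, "gripper": 100}
  ]
}}

```text
clock: 41.45
position: [0.4413, 0.1142, 0.2796]
tcp_rot: [-0.06, 0.998, 0.0, 0.0]
contact_force: [1.6, 0.3, -0.5]
width: 0.854
finger_force: 0.0
```

>>> {"op": "servo_tool", "data": {
  "motion": [
    {"tx": 0.003, "ty": 0.034, "tz": 0, "wx": 0, "wy": 0, "wz": 0, "gripper": 100},
    {"tx": 0.003, "ty": 0.034, "tz": 0, "wx": 0, "wy": 0, "wz": 0, "gripper": 100},
    {"tx": 0.0, "ty": 0.034, "tz": 0, "wx": 0, "wy": 0, "wz": 0, "gripper": 100},
    {"tx": 0.0, "ty": 0.034, "tz": 0, "wx": 0, "wy": 0, "wz": 0, "gripper": 100},
    {"tx": 0, "ty": 0, "tz": 0, "wx": 0, "wy": 0, "wz": 0, "gripper": 100},
    {"tx": 0, "ty": 0, "tz": 0, "wx": 0, "wy": 0, "wz": 0, "gripper": 100},
    {"tx": 0, "ty": 0, "tz": 0, "wx": 0, "wy": 0, "wz": 0, "gripper": 100},
    {"tx": 0, "ty": 0, "tz": 0, "wx": 0, "wy": 0, "wz": 0, "gripper": 100}
  ]
}}

```text
clock: 42.25
position: [0.4198, 0.246, 0.2791]
tcp_rot: [-0.058, 0.998, 0.0, -0.0]
contact_force: [0.1, -0.0, -0.4]
width: 0.997
finger_force: 0.0
```

```bash
python3 - <<'E'
from h import *
plan()
P=campose("wrist");a=optics.camera("wrist");save("w9",np.clip((a/255.)**.5*255,0,255).astype(np.uint8))
save("top3",optics.camera("top"))
E
```

```text
now 42.25 [0.4198 0.246  0.2791] head -173.29 F [ 0.1 -0.  -0.4] w 0.997 ff 0.0 q [-0.61  0.3   0.05  1.79 -0.02  1.05  1.13]
```

View pics/w9.png

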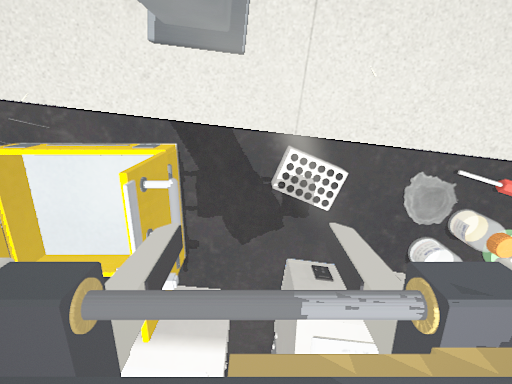

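The view shows the heat block alone on the bench at (310,178), with glassware beyond (430,195). There is no adapter in this area. Now I'll measure the block.

```bash
python3 - <<'E'
from h import *
P=campose("wrist");a=cv2.imread("pics/w9.png").astype(int);g=a.mean(2)
m=np.zeros((384,512),np.uint8);m[140:215,262:355]=(g[140:215,262:355]>150)
n,bb,c,mm=max(comps(m,50),key=lambda t:t[0]);mm=cv2.morphologyEx(mm.astype(np.uint8),cv2.MORPH_CLOSE,np.ones((9,9)))
ct=max(cv2.findContours(mm,0,2)[0],key=cv2.contourArea);ap=cv2.approxPolyDP(ct,4,True)[:,0];print(n,bb,ap.tolist())
for z in(.034,):
    W=np.array([onz(P,*q,z)[:2] for q in ap]);print(W.round(4).tolist(),np.linalg.norm(np.diff(np.r_[W,W[:1]],axis=0),axis=1).round(4))
# wells (dark blobs) centroid + PCA at top plane
d=np.zeros_like(m);d[140:215,262:355]=(g[140:215,262:355]<110)&(cv2.erode(mm,np.ones((3,3)))[140:215,262:355]>0)
w=[c for n,bb,c,_ in comps(d,8)];W=np.array([onz(P,*q,.034)[:2] for q in w]);print(len(w),W.mean(0))
rc=cv2.minAreaRect((W*1000).astype(np.float32));print(rc)
t=cv2.imread("pics/top3.png");save("top3c",np.clip((cv2.resize(t[150:300,0:400],None,fx=2,fy=2,interpolation=cv2.INTER_CUBIC)/255.)**.45*255,0,255).astype(np.uint8)[:,:,::-1])
E
```

```text
2007 [272, 145, 76, 66] [[289, 145], [273, 188], [327, 210], [347, 172]]
[[0.3902, 0.2935], [0.4574, 0.2795], [0.4829, 0.3676], [0.4197, 0.3855]] [0.0686 0.0917 0.0656 0.0965]
19 [0.44449858 0.33659952]
((438.47406005859375, 332.8501281738281), (74.22403717041016, 46.80167007446289), 73.76624298095703)
```

View pics/top3c.png

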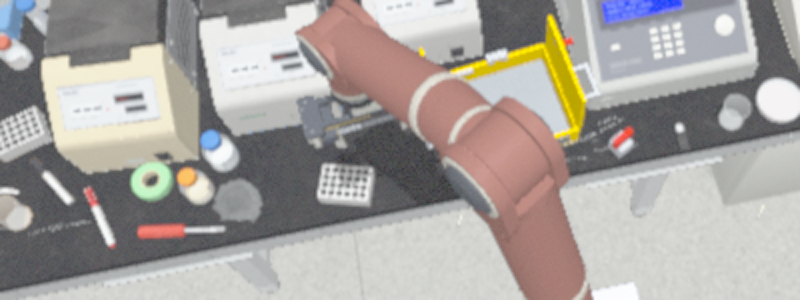

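The top view shows the whole bench: only the block at (345,185) and the stick at (682,133), with no adapter. The incubator's front is close to the block, so I'll check clearance.

```bash
python3 - <<'E'
from h import *
P=campose("wrist")
for q in[(288,262),(330,264)]:print(onz(P,*q,0).round(3))
T=campose("top")
for q in[(235,138),(345,115)]:print("top",onz(T,q[0]/2,q[1]/2+150,0).round(3))
X=[.438,.332]
plan(([*X,.2791],74.5),([*X,.10],74.5),([*X,.01],74.5))
E
```

```text
[0.601 0.329 0.   ]
[0.596 0.404 0.   ]
top [0.588 0.539 0.   ]
top [0.592 0.318 0.   ]
now 42.35 [0.4197 0.2465 0.279 ] head -173.26 F [0.9 0.  0.9] w 0.999 ff 0.0 q [-0.61  0.3   0.05  1.79 -0.02  1.05  1.13]
rot [ 0.0000e+00 -4.0000e-02  1.1224e+02] then shift mm [87.3 -5.2 -0.1]
rot [0. 0. 0.] then shift mm [  0.    0.  179.1]
rot [0. 0. 0.] then shift mm [ 0.  0. 90.]
```

>>> {"op": "servo_tool", "data": {
  "motion": [
    {"tx": 0, "ty": 0, "tz": 0, "wx": 0, "wy": 0, "wz": 8, "gripper": 100},
    {"tx": 0, "ty": 0, "tz": 0, "wx": 0, "wy": 0, "wz": 8, "gripper": 100},
    {"tx": 0, "ty": 0, "tz": 0, "wx": 0, "wy": 0, "wz": 8, "gripper": 100},
    {"tx": 0, "ty": 0, "tz": 0, "wx": 0, "wy": 0, "wz": 8, "gripper": 100},
    {"tx": 0, "ty": 0, "tz": 0, "wx": 0, "wy": 0, "wz": 8, "gripper": 100},
    {"tx": 0, "ty": 0, "tz": 0, "wx": 0, "wy": 0, "wz": 8, "gripper": 100},
    {"tx": 0, "ty": 0, "tz": 0, "wx": 0, "wy": 0, "wz": 8, "gripper": 100},
    {"tx": 0, "ty": 0, "tz": 0, "wx": 0, "wy": 0, "wz": 8, "gripper": 100}
  ]
}}

```text
clock: 43.15
position: [0.4195, 0.247, 0.2789]
tcp_rot: [0.481, 0.877, 0.0, -0.0]
contact_force: [-0.4, -0.8, -0.2]
width: 0.999
finger_force: 0.0
```

>>> {"op": "servo_tool", "data": {
  "motion": [
    {"tx": 0, "ty": 0, "tz": 0, "wx": 0, "wy": 0, "wz": 8, "gripper": 100},
    {"tx": 0, "ty": 0, "tz": 0, "wx": 0, "wy": 0, "wz": 8, "gripper": 100},
    {"tx": 0, "ty": 0, "tz": 0, "wx": 0, "wy": 0, "wz": 8, "gripper": 100},
    {"tx": 0, "ty": 0, "tz": 0, "wx": 0, "wy": 0, "wz": 8, "gripper": 100},
    {"tx": 0, "ty": 0, "tz": 0, "wx": 0, "wy": 0, "wz": 8, "gripper": 100},
    {"tx": 0, "ty": 0, "tz": 0, "wx": 0, "wy": 0, "wz": 8, "gripper": 100},
    {"tx": 0.017, "ty": 0, "tz": 0.03, "wx": 0, "wy": 0, "wz": 0, "gripper": 100},
    {"tx": 0.02, "ty": 0, "tz": 0.03, "wx": 0, "wy": 0, "wz": 0, "gripper": 100}
  ]
}}

```text
clock: 43.95
position: [0.4301, 0.2831, 0.2193]
tcp_rot: [0.795, 0.607, 0.002, -0.0]
contact_force: [-0.1, 0.8, -0.6]
width: 1.003
finger_force: 0.0
```

>>> {"op": "servo_tool", "data": {
  "motion": [
    {"tx": 0.02, "ty": -0.002, "tz": 0.03, "wx": 0, "wy": 0, "wz": 0, "gripper": 100},
    {"tx": 0.02, "ty": -0.003, "tz": 0.03, "wx": 0, "wy": 0, "wz": 0, "gripper": 100},
    {"tx": 0.01, "ty": 0, "tz": 0.02, "wx": 0, "wy": 0, "wz": 0, "gripper": 100},
    {"tx": 0, "ty": 0, "tz": 0, "wx": 0, "wy": 0, "wz": 0, "gripper": 100},
    {"tx": 0, "ty": 0, "tz": 0, "wx": 0, "wy": 0, "wz": 0, "gripper": 100},
    {"tx": 0, "ty": 0, "tz": 0, "wx": 0, "wy": 0, "wz": 0, "gripper": 100},
    {"tx": 0, "ty": 0, "tz": 0, "wx": 0, "wy": 0, "wz": 0, "gripper": 100},
    {"tx": 0, "ty": 0, "tz": 0, "wx": 0, "wy": 0, "wz": 0, "gripper": 100}
  ]
}}

```text
clock: 44.75
position: [0.4377, 0.3328, 0.1401]
tcp_rot: [0.794, 0.608, 0.001, -0.001]
contact_force: [0.7, -0.2, -0.1]
width: 0.999
finger_force: 0.0
```

```bash
python3 - <<'E'
from h import *
X=[.438,.332]
plan(([*X,.010],74.5))
P=campose("wrist");a=optics.camera("wrist");save("w10",a)
# well mask close-up
g=a.astype(int).mean(2)
u,v=proj(P,[*X,.034]);print(u,v)
t=np.zeros((384,512),bool);t[max(0,int(v)-75):int(v)+90,int(u)-75:int(u)+75]=True
m=((g>110)&t)
n,bb,c,mm=max(comps(m,50),key=lambda t:t[0]);mm=cv2.morphologyEx(mm.astype(np.uint8),cv2.MORPH_CLOSE,np.ones((17,17)))
ct=max(cv2.findContours(mm,0,2)[0],key=cv2.contourArea);ap=cv2.approxPolyDP(ct,5,True)[:,0];print(n,bb,ap.tolist())
W=np.array([onz(P,*q,.034)[:2] for q in ap]);print(W.round(4).tolist(),np.linalg.norm(np.diff(np.r_[W,W[:1]],axis=0),axis=1).round(4))
E
```

```text
now 44.75 [0.4377 0.3328 0.1401] head 74.82 F [ 0.7 -0.2 -0.1] w 0.999 ff 0.0 q [-0.94  0.58  0.39  1.82 -0.29  0.8  -0.67]
rot [ 0.02 -0.13  0.32] then shift mm [ -0.7   0.5 130.1]
254.8029394918605 187.86548388695033
3591 [223, 136, 69, 95] [[227, 136], [224, 228], [286, 230], [291, 141]]
[[0.4259, 0.3885], [0.3955, 0.2981], [0.4576, 0.2789], [0.4835, 0.368]] [0.0954 0.065  0.0928 0.0611]
```

>>> {"op": "servo_tool", "data": {
  "motion": [
    {"tx": 0, "ty": 0.002, "tz": 0.02, "wx": 0, "wy": 0, "wz": 2.3, "gripper": 100},
    {"tx": 0, "ty": 0, "tz": 0.025, "wx": 0, "wy": 0, "wz": 0, "gripper": 100},
    {"tx": 0, "ty": 0, "tz": 0.025, "wx": 0, "wy": 0, "wz": 0, "gripper": 100},
    {"tx": 0, "ty": 0, "tz": 0.025, "wx": 0, "wy": 0, "wz": 0, "gripper": 100},
    {"tx": 0, "ty": 0, "tz": 0.02, "wx": 0, "wy": 0, "wz": 0, "gripper": 100},
    {"tx": 0, "ty": 0, "tz": 0.01, "wx": 0, "wy": 0, "wz": 0, "gripper": 100},
    {"tx": 0, "ty": 0, "tz": 0.005, "wx": 0, "wy": 0, "wz": 0, "gripper": 100},
    {"tx": 0, "ty": 0, "tz": 0, "wx": 0, "wy": 0, "wz": 0, "gripper": 100}
  ]
}}

```text
clock: 45.6
position: [0.4391, 0.3326, 0.009]
tcp_rot: [0.806, 0.592, -0.0, -0.0]
contact_force: [-0.5, -0.3, -0.6]
width: 1.003
finger_force: 0.0
```

>>> {"op": "servo_tool", "data": {
  "motion": [
    {"tx": 0, "ty": 0, "tz": 0, "wx": 0, "wy": 0, "wz": 0, "gripper": 100},
    {"tx": 0, "ty": 0, "tz": 0, "wx": 0, "wy": 0, "wz": 0, "gripper": 70},
    {"tx": 0, "ty": 0, "tz": 0, "wx": 0, "wy": 0, "wz": 0, "gripper": 50},
    {"tx": 0, "ty": 0, "tz": 0, "wx": 0, "wy": 0, "wz": 0, "gripper": 50},
    {"tx": 0, "ty": 0, "tz": 0, "wx": 0, "wy": 0, "wz": 0, "gripper": 50},
    {"tx": 0, "ty": 0, "tz": 0, "wx": 0, "wy": 0, "wz": 0, "gripper": 50},
    {"tx": 0, "ty": 0, "tz": 0, "wx": 0, "wy": 0, "wz": 0, "gripper": 50},
    {"tx": 0, "ty": 0, "tz": 0, "wx": 0, "wy": 0, "wz": 0, "gripper": 50}
  ],
  "newtons": 50
}}

```text
clock: 46.4
position: [0.4395, 0.3326, 0.0092]
tcp_rot: [0.806, 0.592, 0.0, -0.0]
contact_force: [0.5, -0.8, 1.6]
width: 0.709
finger_force: 49.9
```

```bash
python3 - <<'E'
from h import *
G=L2W(0,.052,0);s=r.observe()["position"]
plan(([s[0],s[1],.24],96.8),([.44,.2,.24],96.8),([*G[:2],.24],96.8))
E
```

```text
now 46.4 [0.4395 0.3326 0.0092] head 72.56 F [ 0.5 -0.8  1.6] w 0.709 ff 49.9 q [-0.87  0.77  0.28  1.91 -0.41  0.52 -0.61]
rot [ 1.000e-02 -6.000e-02 -2.424e+01] then shift mm [   0.     0.  -230.8]
rot [0. 0. 0.] then shift mm [-131.7  -15.2    0. ]
rot [0. 0. 0.] then shift mm [-145.9   64.3    0. ]
```

>>> {"op": "servo_tool", "data": {
  "motion": [
    {"tx": 0, "ty": 0, "tz": -0.015, "wx": 0, "wy": 0, "wz": 0, "gripper": 50},
    {"tx": 0, "ty": 0, "tz": -0.03, "wx": 0, "wy": 0, "wz": 0, "gripper": 50},
    {"tx": 0, "ty": 0, "tz": -0.035, "wx": 0, "wy": 0, "wz": -4, "gripper": 50},
    {"tx": 0, "ty": 0, "tz": -0.04, "wx": 0, "wy": 0, "wz": -4, "gripper": 50},
    {"tx": 0, "ty": 0, "tz": -0.04, "wx": 0, "wy": 0, "wz": -4, "gripper": 50},
    {"tx": 0, "ty": 0, "tz": -0.04, "wx": 0, "wy": 0, "wz": -4, "gripper": 50},
    {"tx": 0, "ty": 0, "tz": -0.03, "wx": 0, "wy": 0, "wz": -4, "gripper": 50},
    {"tx": 0, "ty": 0, "tz": -0.01, "wx": 0, "wy": 0, "wz": -4.2, "gripper": 50}
  ]
}}

```text
clock: 47.2
position: [0.4392, 0.3327, 0.251]
tcp_rot: [0.663, 0.749, 0.001, -0.0]
contact_force: [0.1, -0.6, -5.4]
width: 0.707
finger_force: 49.9
```

>>> {"op": "servo_tool", "data": {
  "motion": [
    {"tx": -0.015, "ty": 0.002, "tz": 0, "wx": 0, "wy": 0, "wz": 0, "gripper": 50},
    {"tx": -0.03, "ty": 0.005, "tz": 0, "wx": 0, "wy": 0, "wz": 0, "gripper": 50},
    {"tx": -0.035, "ty": 0.006, "tz": 0, "wx": 0, "wy": 0, "wz": 0, "gripper": 50},
    {"tx": -0.035, "ty": 0.006, "tz": 0, "wx": 0, "wy": 0, "wz": 0, "gripper": 50},
    {"tx": -0.035, "ty": 0.006, "tz": 0, "wx": 0, "wy": 0, "wz": 0, "gripper": 50},
    {"tx": -0.035, "ty": 0.006, "tz": 0, "wx": 0, "wy": 0, "wz": 0, "gripper": 50},
    {"tx": -0.035, "ty": 0.006, "tz": 0, "wx": 0, "wy": 0, "wz": 0, "gripper": 50},
    {"tx": -0.03, "ty": 0.006, "tz": 0, "wx": 0, "wy": 0, "wz": 0, "gripper": 50}
  ]
}}

```text
clock: 48.0
position: [0.5092, 0.0853, 0.2462]
tcp_rot: [0.666, 0.746, -0.003, -0.002]
contact_force: [0.6, 0.4, -5.3]
width: 0.708
finger_force: 49.9
```

>>> {"op": "servo_tool", "data": {
  "motion": [
    {"tx": -0.02, "ty": 0.004, "tz": 0, "wx": 0, "wy": 0, "wz": 0, "gripper": 50},
    {"tx": -0.007, "ty": 0.002, "tz": 0, "wx": 0, "wy": 0, "wz": 0, "gripper": 50},
    {"tx": 0, "ty": 0, "tz": 0, "wx": 0, "wy": 0, "wz": 0, "gripper": 50},
    {"tx": 0, "ty": 0, "tz": 0, "wx": 0, "wy": 0, "wz": 0, "gripper": 50},
    {"tx": 0, "ty": 0, "tz": 0, "wx": 0, "wy": 0, "wz": 0, "gripper": 50},
    {"tx": 0, "ty": 0, "tz": 0, "wx": 0, "wy": 0, "wz": 0, "gripper": 50},
    {"tx": 0, "ty": 0, "tz": 0, "wx": 0, "wy": 0, "wz": 0, "gripper": 50},
    {"tx": 0, "ty": 0, "tz": 0, "wx": 0, "wy": 0, "wz": 0, "gripper": 50}
  ]
}}

```text
clock: 48.8
position: [0.5203, 0.0636, 0.2487]
tcp_rot: [0.664, 0.748, 0.0, -0.001]
contact_force: [0.3, -0.1, -5.2]
width: 0.706
finger_force: 49.9
```

```bash
python3 - <<'E'
from h import *
G=L2W(0,.052,0)
plan(([*G[:2],.0165],96.8))
E
```

```text
now 48.8 [0.5203 0.0636 0.2487] head 96.82 F [ 0.3 -0.1 -5.2] w 0.706 ff 49.9 q [-0.42  0.41  0.38  1.75 -0.17  1.02  0.14]
rot [-0.03 -0.05  0.02] then shift mm [ -1.    0.7 232.2]
```

>>> {"op": "servo_tool", "data": {
  "motion": [
    {"tx": -0.015, "ty": 0, "tz": 0, "wx": 0, "wy": 0, "wz": 0, "gripper": 50},
    {"tx": -0.02, "ty": 0, "tz": 0, "wx": 0, "wy": 0, "wz": 0, "gripper": 50},
    {"tx": -0.015, "ty": 0, "tz": 0.02, "wx": 0, "wy": 0, "wz": 0, "gripper": 50},
    {"tx": 0, "ty": 0, "tz": 0.04, "wx": 0, "wy": 0, "wz": 0, "gripper": 50},
    {"tx": 0, "ty": 0, "tz": 0.04, "wx": 0, "wy": 0, "wz": 0, "gripper": 50},
    {"tx": 0, "ty": 0, "tz": 0.03, "wx": 0, "wy": 0, "wz": 0, "gripper": 50},
    {"tx": 0, "ty": 0, "tz": 0, "wx": 0, "wy": 0, "wz": 0, "gripper": 50},
    {"tx": 0, "ty": 0, "tz": 0, "wx": 0, "wy": 0, "wz": 0, "gripper": 50}
  ]
}}

```text
clock: 49.6
position: [0.527, 0.0124, 0.1192]
tcp_rot: [0.665, 0.747, -0.0, 0.0]
contact_force: [1.1, 0.0, -5.1]
width: 0.707
finger_force: 49.9
```

>>> {"op": "servo_tool", "data": {
  "motion": [
    {"tx": 0, "ty": 0, "tz": 0.03, "wx": 0, "wy": 0, "wz": 0, "gripper": 50},
    {"tx": 0, "ty": 0, "tz": 0.03, "wx": 0, "wy": 0, "wz": 0, "gripper": 50},
    {"tx": 0, "ty": 0, "tz": 0.02, "wx": 0, "wy": 0, "wz": 0, "gripper": 50},
    {"tx": 0, "ty": 0, "tz": 0.01, "wx": 0, "wy": 0, "wz": 0, "gripper": 50},
    {"tx": 0, "ty": 0, "tz": 0, "wx": 0, "wy": 0, "wz": 0, "gripper": 50},
    {"tx": 0, "ty": 0, "tz": 0, "wx": 0, "wy": 0, "wz": 0, "gripper": 50},
    {"tx": 0, "ty": 0, "tz": 0, "wx": 0, "wy": 0, "wz": 0, "gripper": 50},
    {"tx": 0, "ty": 0, "tz": 0, "wx": 0, "wy": 0, "wz": 0, "gripper": 50}
  ]
}}

```text
clock: 50.4
position: [0.5271, 0.0136, 0.0298]
tcp_rot: [0.664, 0.748, 0.001, 0.0]
contact_force: [-0.4, -0.5, -5.4]
width: 0.709
finger_force: 49.9
```

```bash
python3 - <<'E'
from h import *
plan();print(W2L(r.observe()["position"]))
E
```

```text
now 50.4 [0.5271 0.0136 0.0298] head 96.78 F [-0.4 -0.5 -5.4] w 0.709 ff 49.9 q [-0.23  0.71  0.24  1.97 -0.34  0.5   0.38]
[0.00013211 0.00252691 0.02980692]
```

>>> {"op": "servo_tool", "data": {
  "motion": [
    {"tx": 0, "ty": 0, "tz": 0.005, "wx": 0, "wy": 0, "wz": 0, "gripper": 50},
    {"tx": 0, "ty": 0, "tz": 0.004, "wx": 0, "wy": 0, "wz": 0, "gripper": 50},
    {"tx": 0, "ty": 0, "tz": 0.003, "wx": 0, "wy": 0, "wz": 0, "gripper": 50},
    {"tx": 0, "ty": 0, "tz": 0.002, "wx": 0, "wy": 0, "wz": 0, "gripper": 50},
    {"tx": 0, "ty": 0, "tz": 0.0006, "wx": 0, "wy": 0, "wz": 0, "gripper": 50},
    {"tx": 0, "ty": 0, "tz": 0, "wx": 0, "wy": 0, "wz": 0, "gripper": 50},
    {"tx": 0, "ty": 0, "tz": 0, "wx": 0, "wy": 0, "wz": 0, "gripper": 50},
    {"tx": 0, "ty": 0, "tz": 0, "wx": 0, "wy": 0, "wz": 0, "gripper": 50}
  ]
}}

```text
clock: 51.2
position: [0.5258, 0.0137, 0.0152]
tcp_rot: [0.664, 0.748, 0.0, -0.001]
contact_force: [-3.6, 0.2, 6.3]
width: 0.705
finger_force: 49.9
```

>>> {"op": "servo_tool", "data": {
  "motion": [
    {"tx": 0, "ty": 0, "tz": 0, "wx": 0, "wy": 0, "wz": 0, "gripper": 88},
    {"tx": 0, "ty": 0, "tz": 0, "wx": 0, "wy": 0, "wz": 0, "gripper": 88},
    {"tx": 0, "ty": 0, "tz": 0, "wx": 0, "wy": 0, "wz": 0, "gripper": 88},
    {"tx": 0, "ty": 0, "tz": 0, "wx": 0, "wy": 0, "wz": 0, "gripper": 88},
    {"tx": 0, "ty": 0, "tz": -0.015, "wx": 0, "wy": 0, "wz": 0, "gripper": 88},
    {"tx": 0, "ty": 0, "tz": -0.03, "wx": 0, "wy": 0, "wz": 0, "gripper": 88},
    {"tx": 0, "ty": 0, "tz": -0.04, "wx": 0, "wy": 0, "wz": 0, "gripper": 88},
    {"tx": 0, "ty": 0, "tz": -0.04, "wx": 0, "wy": 0, "wz": 0, "gripper": 88}
  ]
}}

```text
clock: 52.0
position: [0.5259, 0.0135, 0.1399]
tcp_rot: [0.664, 0.748, -0.0, -0.001]
contact_force: [0.9, -0.1, 1.2]
width: 0.877
finger_force: 0.0
```

>>> {"op": "servo_tool", "data": {
  "motion": [
    {"tx": 0, "ty": 0, "tz": -0.04, "wx": 0, "wy": 0, "wz": 0, "gripper": 88},
    {"tx": 0, "ty": 0, "tz": -0.04, "wx": 0, "wy": 0, "wz": 0, "gripper": 88},
    {"tx": 0, "ty": 0, "tz": -0.04, "wx": 0, "wy": 0, "wz": -7.7, "gripper": 60},
    {"tx": 0, "ty": 0, "tz": -0.02, "wx": 0, "wy": 0, "wz": -7.7, "gripper": 60},
    {"tx": 0, "ty": 0, "tz": 0, "wx": 0, "wy": 0, "wz": -7.7, "gripper": 60},
    {"tx": 0, "ty": 0, "tz": 0, "wx": 0, "wy": 0, "wz": -7.7, "gripper": 60},
    {"tx": 0, "ty": 0, "tz": 0, "wx": 0, "wy": 0, "wz": -7.7, "gripper": 60},
    {"tx": 0, "ty": 0, "tz": 0, "wx": 0, "wy": 0, "wz": -7.7, "gripper": 60}
  ]
}}

```text
clock: 52.8
position: [0.5262, 0.0134, 0.2789]
tcp_rot: [0.315, 0.949, 0.0, -0.001]
contact_force: [-0.3, -0.3, 0.4]
width: 0.6
finger_force: 0.0
```

>>> {"op": "servo_tool", "data": {
  "motion": [
    {"tx": 0, "ty": 0, "tz": 0, "wx": 0, "wy": 0, "wz": -7.7, "gripper": 60},
    {"tx": 0, "ty": 0, "tz": 0, "wx": 0, "wy": 0, "wz": -7.7, "gripper": 60},
    {"tx": 0, "ty": 0, "tz": 0, "wx": 0, "wy": 0, "wz": -7.7, "gripper": 60},
    {"tx": 0, "ty": 0, "tz": 0, "wx": 0, "wy": 0, "wz": -7.7, "gripper": 60},
    {"tx": 0.009, "ty": -0.035, "tz": 0, "wx": 0, "wy": 0, "wz": 0, "gripper": 60},
    {"tx": 0.009, "ty": -0.035, "tz": 0, "wx": 0, "wy": 0, "wz": 0, "gripper": 60},
    {"tx": 0.009, "ty": -0.035, "tz": 0, "wx": 0, "wy": 0, "wz": 0, "gripper": 60},
    {"tx": 0.009, "ty": -0.035, "tz": 0, "wx": 0, "wy": 0, "wz": 0, "gripper": 60}
  ]
}}

```text
clock: 53.6
position: [0.4746, -0.1231, 0.2788]
tcp_rot: [0.054, 0.999, 0.0, -0.0]
contact_force: [1.0, -0.2, 0.5]
width: 0.601
finger_force: 0.0
```

>>> {"op": "servo_tool", "data": {
  "motion": [
    {"tx": 0.01, "ty": -0.035, "tz": 0, "wx": 0, "wy": 0, "wz": 0, "gripper": 60},
    {"tx": 0.01, "ty": -0.035, "tz": 0, "wx": 0, "wy": 0, "wz": 0, "gripper": 60},
    {"tx": 0.009, "ty": -0.035, "tz": 0, "wx": 0, "wy": 0, "wz": 0, "gripper": 60},
    {"tx": 0.009, "ty": -0.035, "tz": 0, "wx": 0, "wy": 0, "wz": 0, "gripper": 60},
    {"tx": 0.009, "ty": -0.035, "tz": 0, "wx": 0, "wy": 0, "wz": 0, "gripper": 60},
    {"tx": 0.009, "ty": -0.03, "tz": 0, "wx": 0, "wy": 0, "wz": 0, "gripper": 60},
    {"tx": 0, "ty": 0, "tz": 0, "wx": 0, "wy": 0, "wz": 0, "gripper": 60},
    {"tx": 0, "ty": 0, "tz": 0, "wx": 0, "wy": 0, "wz": 0, "gripper": 60}
  ]
}}

```text
clock: 54.4
position: [0.3971, -0.3197, 0.2786]
tcp_rot: [0.055, 0.998, 0.001, -0.0]
contact_force: [-0.2, 1.5, -0.2]
width: 0.596
finger_force: 0.0
```

```bash
python3 - <<'E'
from h import *
plan(([.403,-.3246,.13],174.2))
E
```

```text
now 54.4 [ 0.3971 -0.3197  0.2786] head 173.67 F [-0.2  1.5 -0.2] w 0.596 ff 0.0 q [ 0.48  0.34  0.21  1.73 -0.08  1.08  2.18]
rot [ 0.08 -0.06 -0.53] then shift mm [ -6.4  -4.3 148.6]
```

Everything is clear of the leaves, and the stick should lie below the tool. I'll lower to 0.13 m and measure it close up.

>>> {"op": "servo_tool", "data": {
  "motion": [
    {"tx": -0.003, "ty": -0.002, "tz": 0.03, "wx": 0, "wy": 0, "wz": 0, "gripper": 60},
    {"tx": -0.003, "ty": -0.002, "tz": 0.04, "wx": 0, "wy": 0, "wz": 0, "gripper": 60},
    {"tx": 0, "ty": 0, "tz": 0.04, "wx": 0, "wy": 0, "wz": 0, "gripper": 60},
    {"tx": 0, "ty": 0, "tz": 0.03, "wx": 0, "wy": 0, "wz": 0, "gripper": 60},
    {"tx": 0, "ty": 0, "tz": 0.008, "wx": 0, "wy": 0, "wz": 0, "gripper": 60},
    {"tx": 0, "ty": 0, "tz": 0, "wx": 0, "wy": 0, "wz": 0, "gripper": 60},
    {"tx": 0, "ty": 0, "tz": 0, "wx": 0, "wy": 0, "wz": 0, "gripper": 60},
    {"tx": 0, "ty": 0, "tz": 0, "wx": 0, "wy": 0, "wz": 0, "gripper": 60}
  ]
}}

```text
clock: 55.2
position: [0.4041, -0.3246, 0.1326]
tcp_rot: [0.054, 0.999, -0.001, 0.001]
contact_force: [-0.7, -0.1, -0.0]
width: 0.602
finger_force: 0.0
```

```bash
python3 - <<'E'
from h import *
plan(([.403,-.3246,.006],174.2))
P=campose("wrist");a=optics.camera("wrist");g=np.clip((a/255.)**.5*255,0,255).astype(np.uint8)
save("w11",cv2.resize(g[100:260,180:340],None,fx=3.5,fy=3.5,interpolation=cv2.INTER_CUBIC))
b=a.astype(int).min(2);t=np.zeros((384,512),bool);t[150:270,215:300]=True
for n,bb,c,m in comps((b>140)&t,15):print(n,bb,c,onz(P,*c,.007).round(4),cv2.minAreaRect(np.c_[np.nonzero(m)[::-1]].astype(np.float32)))
E
```

```text
now 55.2 [ 0.4041 -0.3246  0.1326] head 173.8 F [-0.7 -0.1 -0. ] w 0.602 ff 0.0 q [ 0.52  0.53  0.17  1.91 -0.13  0.71  2.23]
rot [-0.07  0.15 -0.4 ] then shift mm [ 1.100e+00 -1.000e-01  1.266e+02]
318 [215, 150, 73, 8] [240.5, 152.3] [ 0.3696 -0.3359  0.007 ] ((251.0, 153.5), (7.0, 72.0), 90.0)
129 [248, 196, 11, 13] [252.6, 201.9] [ 0.4251 -0.3293  0.007 ] ((253.0, 202.0), (12.0, 10.0), 90.0)
293 [241, 262, 59, 8] [276.0, 266.6] [ 0.5084 -0.3108  0.007 ] ((270.0, 265.5), (7.0, 58.0), 90.0)
```

View pics/w11.png

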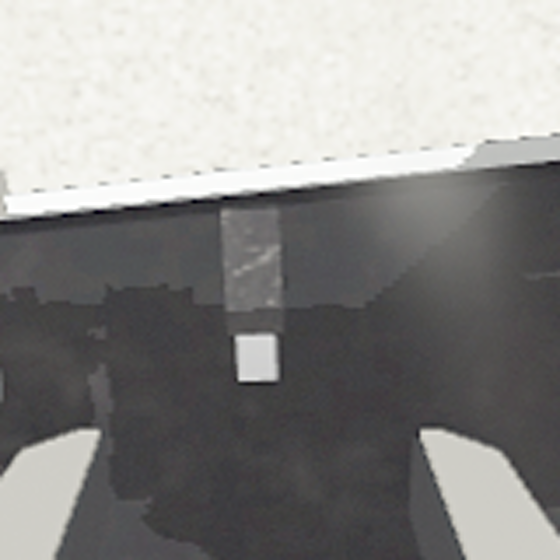

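The crop shows the stick's body from (221,208) to (285,331) and its plug at (256,358), near the bench's front edge.

```bash
python3 - <<'E'
from h import *
P=campose("wrist")
A=onz(P,251.7,159.3,.009);B=onz(P,253.3,194.3,.009);pl=onz(P,253.4,209,.006)
print(A,B,np.linalg.norm(B-A),np.degrees(np.arctan2(*(B-A)[[1,0]])),"tip",pl,np.linalg.norm(pl-A))
print("w",np.linalg.norm(onz(P,244.1,176.8,.009)-onz(P,260.9,176.8,.009)))
M=(A+B)/2;h=180+np.degrees(np.arctan2(*(B-A)[[1,0]]));print(M,h)
plan(([*M[:2],.06],h),([*M[:2],.004],h))
E
```

```text
[ 0.37755237 -0.32506359  0.009     ] [ 0.41560967 -0.32754075  0.009     ] 0.03813782943642199 -3.7241395092369793 tip [ 0.43358592 -0.32939415  0.006     ] 0.05628065920588738
w 0.017691770217805023
[ 0.39658102 -0.32630217  0.009     ] 176.27586049076302
now 55.25 [ 0.4039 -0.3246  0.1325] head 173.79 F [ 0.3 -0.1 -0.1] w 0.599 ff 0.0 q [ 0.52  0.53  0.17  1.91 -0.13  0.71  2.23]
rot [-0.06  0.13 -2.49] then shift mm [ 7.2 -2.1 72.5]
rot [0. 0. 0.] then shift mm [ 0.  0. 56.]
```

>>> {"op": "servo_tool", "data": {
  "motion": [
    {"tx": 0, "ty": 0, "tz": 0.02, "wx": 0, "wy": 0.1, "wz": -2.5, "gripper": 45},
    {"tx": 0.004, "ty": -0.001, "tz": 0.03, "wx": 0, "wy": 0, "wz": 0, "gripper": 45},
    {"tx": 0.003, "ty": -0.001, "tz": 0.03, "wx": 0, "wy": 0, "wz": 0, "gripper": 45},
    {"tx": 0, "ty": 0, "tz": 0.02, "wx": 0, "wy": 0, "wz": 0, "gripper": 45},
    {"tx": 0, "ty": 0, "tz": 0.01, "wx": 0, "wy": 0, "wz": 0, "gripper": 45},
    {"tx": 0, "ty": 0, "tz": 0.005, "wx": 0, "wy": 0, "wz": 0, "gripper": 45},
    {"tx": 0, "ty": 0, "tz": 0, "wx": 0, "wy": 0, "wz": 0, "gripper": 45},
    {"tx": 0, "ty": 0, "tz": 0, "wx": 0, "wy": 0, "wz": 0, "gripper": 45}
  ]
}}

```text
clock: 56.05
position: [0.3963, -0.326, 0.0169]
tcp_rot: [0.032, 0.999, -0.0, -0.0]
contact_force: [-0.8, -0.6, 0.3]
width: 0.45
finger_force: 0.0
```

```bash
python3 - <<'E'
from h import *
plan(([.3966,-.3263,.0035],176.3))
E
```

```text
now 56.05 [ 0.3963 -0.326   0.0169] head 176.28 F [-0.8 -0.6  0.3] w 0.45 ff 0.0 q [ 0.57  0.71  0.11  2.01 -0.17  0.43  2.31]
rot [-0.03 -0.04 -0.02] then shift mm [-0.3 -0.2 13.4]
```

>>> {"op": "servo_tool", "data": {
  "motion": [
    {"tx": 0, "ty": 0, "tz": 0.006, "wx": 0, "wy": 0, "wz": 0, "gripper": 45},
    {"tx": 0, "ty": 0, "tz": 0.005, "wx": 0, "wy": 0, "wz": 0, "gripper": 45},
    {"tx": 0, "ty": 0, "tz": 0.003, "wx": 0, "wy": 0, "wz": 0, "gripper": 45},
    {"tx": 0, "ty": 0, "tz": 0, "wx": 0, "wy": 0, "wz": 0, "gripper": 45},
    {"tx": 0, "ty": 0, "tz": 0, "wx": 0, "wy": 0, "wz": 0, "gripper": 5},
    {"tx": 0, "ty": 0, "tz": 0, "wx": 0, "wy": 0, "wz": 0, "gripper": 5},
    {"tx": 0, "ty": 0, "tz": 0, "wx": 0, "wy": 0, "wz": 0, "gripper": 5},
    {"tx": 0, "ty": 0, "tz": 0, "wx": 0, "wy": 0, "wz": 0, "gripper": 5}
  ],
  "newtons": 15
}}

```text
clock: 56.85
position: [0.3956, -0.3256, 0.002]
tcp_rot: [0.033, 0.999, 0.0, -0.001]
contact_force: [-0.7, -0.2, 1.2]
width: 0.192
finger_force: 15.0
```

>>> {"op": "servo_tool", "data": {
  "motion": [
    {"tx": 0, "ty": 0, "tz": 0, "wx": 0, "wy": 0, "wz": 0, "gripper": 5},
    {"tx": 0, "ty": 0, "tz": 0, "wx": 0, "wy": 0, "wz": 0, "gripper": 5},
    {"tx": 0, "ty": 0, "tz": -0.01, "wx": 0, "wy": 0, "wz": 0, "gripper": 5},
    {"tx": 0, "ty": 0, "tz": -0.03, "wx": 0, "wy": 0, "wz": 0, "gripper": 5},
    {"tx": 0, "ty": 0, "tz": -0.04, "wx": 0, "wy": 0, "wz": 0, "gripper": 5},
    {"tx": 0, "ty": 0, "tz": -0.05, "wx": 0, "wy": 0, "wz": 0, "gripper": 5},
    {"tx": 0, "ty": 0, "tz": -0.05, "wx": 0, "wy": 0, "wz": 0, "gripper": 5},
    {"tx": 0, "ty": 0, "tz": -0.05, "wx": 0, "wy": 0, "wz": 0, "gripper": 5}
  ]
}}

```text
clock: 57.65
position: [0.3954, -0.3253, 0.2346]
tcp_rot: [0.033, 0.999, 0.0, -0.001]
contact_force: [0.7, -0.3, -0.2]
width: 0.193
finger_force: 15.0
```

```bash
python3 - <<'E'
from h import *
G=L2W(-.02,-.08,0)
plan(([*G[:2],.235],186.8),([*G[:2],.04],186.8))
E
```

```text
now 57.65 [ 0.3954 -0.3253  0.2346] head 176.26 F [ 0.7 -0.3 -0.2] w 0.193 ff 15.0 q [ 0.51  0.39  0.2   1.8  -0.09  0.97  2.25]
rot [  0.04  -0.12 -10.54] then shift mm [-150.8  238.4   -0.4]
rot [0. 0. 0.] then shift mm [  0.   0. 195.]
```

>>> {"op": "servo_tool", "data": {
  "motion": [
    {"tx": 0, "ty": 0, "tz": -0.02, "wx": 0, "wy": 0, "wz": 7.9, "gripper": 5},
    {"tx": 0, "ty": 0, "tz": 0, "wx": 0, "wy": 0, "wz": 8, "gripper": 5},
    {"tx": 0, "ty": 0, "tz": 0, "wx": 0, "wy": 0, "wz": 8, "gripper": 5},
    {"tx": 0, "ty": 0, "tz": 0, "wx": 0, "wy": 0, "wz": 8, "gripper": 5},
    {"tx": 0, "ty": 0, "tz": 0, "wx": 0, "wy": 0, "wz": 8, "gripper": 5},
    {"tx": 0, "ty": 0, "tz": 0, "wx": 0, "wy": 0, "wz": 8, "gripper": 5},
    {"tx": 0, "ty": 0, "tz": 0, "wx": 0, "wy": 0, "wz": 8, "gripper": 5},
    {"tx": 0, "ty": 0, "tz": 0, "wx": 0, "wy": 0, "wz": 8, "gripper": 5}
  ]
}}

```text
clock: 58.45
position: [0.3957, -0.3253, 0.2524]
tcp_rot: [0.559, 0.829, -0.0, -0.001]
contact_force: [-0.8, -0.2, -0.3]
width: 0.193
finger_force: 15.0
```

>>> {"op": "servo_tool", "data": {
  "motion": [
    {"tx": 0, "ty": 0, "tz": 0, "wx": 0, "wy": 0, "wz": 8, "gripper": 5},
    {"tx": 0, "ty": 0, "tz": 0, "wx": 0, "wy": 0, "wz": 7.6, "gripper": 5},
    {"tx": 0, "ty": 0, "tz": 0, "wx": 0, "wy": 0, "wz": 0, "gripper": 5},
    {"tx": 0, "ty": 0, "tz": 0, "wx": 0, "wy": 0, "wz": 0, "gripper": 5},
    {"tx": 0, "ty": 0, "tz": 0, "wx": 0, "wy": 0, "wz": 0, "gripper": 5},
    {"tx": 0, "ty": 0, "tz": 0, "wx": 0, "wy": 0, "wz": 0, "gripper": 5},
    {"tx": 0, "ty": 0, "tz": 0, "wx": 0, "wy": 0, "wz": 0, "gripper": 5},
    {"tx": 0, "ty": 0, "tz": 0, "wx": 0, "wy": 0, "wz": 0, "gripper": 5}
  ]
}}

```text
clock: 59.25
position: [0.396, -0.3257, 0.2519]
tcp_rot: [0.664, 0.748, -0.0, -0.001]
contact_force: [-0.3, 0.6, 0.2]
width: 0.191
finger_force: 15.0
```

```bash
python3 - <<'E'
from h import *
G=L2W(-.048,-.07,0)
plan(([*G[:2],.255],96.8),([*G[:2],.0085],96.8))
E
```

```text
now 59.25 [ 0.396  -0.3257  0.2519] head 96.79 F [-0.3  0.6  0.2] w 0.191 ff 15.0 q [ 0.26  0.41  0.55  1.78 -0.24  1.03  1.02]
rot [-0.13 -0.07 -0.01] then shift mm [248.9 122.3  -3.1]
rot [0. 0. 0.] then shift mm [  0.    0.  246.5]
```

>>> {"op": "servo_tool", "data": {
  "motion": [
    {"tx": 0.03, "ty": 0.015, "tz": 0, "wx": 0, "wy": 0, "wz": 0, "gripper": 5},
    {"tx": 0.035, "ty": 0.017, "tz": 0, "wx": 0, "wy": 0, "wz": 0, "gripper": 5},
    {"tx": 0.035, "ty": 0.017, "tz": 0, "wx": 0, "wy": 0, "wz": 0, "gripper": 5},
    {"tx": 0.035, "ty": 0.017, "tz": 0, "wx": 0, "wy": 0, "wz": 0, "gripper": 5},
    {"tx": 0.035, "ty": 0.017, "tz": 0, "wx": 0, "wy": 0, "wz": 0, "gripper": 5},
    {"tx": 0.035, "ty": 0.017, "tz": 0, "wx": 0, "wy": 0, "wz": 0, "gripper": 5},
    {"tx": 0.03, "ty": 0.015, "tz": 0, "wx": 0, "wy": 0, "wz": 0, "gripper": 5},
    {"tx": 0.014, "ty": 0.007, "tz": 0, "wx": 0, "wy": 0, "wz": 0, "gripper": 5}
  ]
}}

```text
clock: 60.05
position: [0.4889, -0.06, 0.2516]
tcp_rot: [0.662, 0.75, 0.0, -0.002]
contact_force: [0.0, -0.1, -0.3]
width: 0.187
finger_force: 15.0
```

>>> {"op": "servo_tool", "data": {
  "motion": [
    {"tx": 0, "ty": 0, "tz": 0, "wx": 0, "wy": 0, "wz": 0, "gripper": 5},
    {"tx": 0, "ty": 0, "tz": 0, "wx": 0, "wy": 0, "wz": 0, "gripper": 5},
    {"tx": 0, "ty": 0, "tz": 0.02, "wx": 0, "wy": 0, "wz": 0, "gripper": 5},
    {"tx": 0, "ty": 0, "tz": 0.03, "wx": 0, "wy": 0, "wz": 0, "gripper": 5},
    {"tx": 0, "ty": 0, "tz": 0, "wx": 0, "wy": 0, "wz": 0, "gripper": 5},
    {"tx": 0, "ty": 0, "tz": 0, "wx": 0, "wy": 0, "wz": 0, "gripper": 5},
    {"tx": 0, "ty": 0, "tz": 0, "wx": 0, "wy": 0, "wz": 0, "gripper": 5},
    {"tx": 0, "ty": 0, "tz": 0, "wx": 0, "wy": 0, "wz": 0, "gripper": 5}
  ]
}}

```text
clock: 60.85
position: [0.4886, -0.0647, 0.2032]
tcp_rot: [0.664, 0.747, 0.0, -0.0]
contact_force: [-0.1, 0.2, -0.0]
width: 0.191
finger_force: 15.0
```

```bash
python3 - <<'E'
from h import *
G=L2W(-.048,-.07,0)
plan(([*G[:2],.0085],96.8))
# check locker and block through the wrist view: block top mask
P=campose("wrist");a=optics.camera("wrist");save("w12",a);a=a.astype(int)
print("pred block corners",[proj(P,L2W(x,y,.04)).round(0).tolist() for x,y in((-.033,-.045),(.033,-.045),(.033,.05),(-.033,.05))])
yl=(a[:,:,0]>90)&(a[:,:,2]<60)&(a[:,:,1]>60);print([ (bb,n) for n,bb,c,m in comps(yl,200)])
u,v=proj(P,L2W(0,.0025,.04)).astype(int);row=a[v];print(u,v,"cols",row[u-110:u+110:5].tolist()[::2]);print("rows",a[max(0,v-130):v+100:8,u-10].tolist())
E
```

```text
now 60.85 [ 0.4886 -0.0647  0.2032] head 96.73 F [-0.1  0.2 -0. ] w 0.191 ff 15.0 q [-0.25  0.42  0.48  1.9  -0.25  0.88  0.47]
rot [ 0.02 -0.03 -0.07] then shift mm [  0.7  -0.6 194.7]
pred block corners [[267.0, 152.0], [323.0, 152.0], [330.0, 64.0], [268.0, 64.0]]
[([180, 0, 252, 291], np.int32(16296)), ([214, 278, 9, 56], np.int32(292)), ([286, 278, 9, 56], np.int32(296)), ([66, 348, 350, 29], np.int32(8419))]
296 109 cols [[18, 17, 19], [18, 18, 17], [227, 172, 13], [176, 124, 4], [119, 126, 130], [121, 128, 132], [122, 128, 132], [124, 130, 133], [161, 159, 154], [164, 162, 158], [255, 255, 254], [251, 250, 248], [252, 252, 250], [255, 255, 255], [218, 227, 229], [214, 224, 229], [213, 225, 228], [213, 222, 226], [217, 229, 239], [207, 152, 13], [203, 145, 14], [22, 21, 25]]
rows [[159, 114, 14], [218, 227, 230], [219, 228, 231], [219, 227, 230], [220, 228, 232], [218, 227, 230], [222, 230, 233], [225, 231, 234], [233, 234, 232], [94, 96, 94], [254, 252, 250], [111, 112, 110], [252, 252, 249], [104, 104, 101], [92, 92, 89], [84, 85, 82], [74, 74, 72], [168, 166, 161], [50, 50, 48], [124, 128, 128], [117, 125, 127], [113, 119, 124], [112, 120, 123], [113, 120, 124], [165, 174, 180], [225, 233, 238], [181, 133, 15]]
```

>>> {"op": "servo_tool", "data": {
  "motion": [
    {"tx": 0, "ty": 0, "tz": 0.03, "wx": 0, "wy": 0, "wz": 0, "gripper": 5},
    {"tx": 0, "ty": 0, "tz": 0.04, "wx": 0, "wy": 0, "wz": 0, "gripper": 5},
    {"tx": 0, "ty": 0, "tz": 0.04, "wx": 0, "wy": 0, "wz": 0, "gripper": 5},
    {"tx": 0, "ty": 0, "tz": 0.03, "wx": 0, "wy": 0, "wz": 0, "gripper": 5},
    {"tx": 0, "ty": 0, "tz": 0.02, "wx": 0, "wy": 0, "wz": 0, "gripper": 5},
    {"tx": 0, "ty": 0, "tz": 0.015, "wx": 0, "wy": 0, "wz": 0, "gripper": 5},
    {"tx": 0, "ty": 0, "tz": 0, "wx": 0, "wy": 0, "wz": 0, "gripper": 5},
    {"tx": 0, "ty": 0, "tz": 0, "wx": 0, "wy": 0, "wz": 0, "gripper": 5}
  ]
}}

```text
clock: 61.7
position: [0.488, -0.0641, 0.0274]
tcp_rot: [0.664, 0.748, -0.0, -0.001]
contact_force: [-0.0, -0.3, -0.5]
width: 0.191
finger_force: 15.0
```

>>> {"op": "servo_tool", "data": {
  "motion": [
    {"tx": 0, "ty": 0, "tz": 0.008, "wx": 0, "wy": 0, "wz": 0, "gripper": 5},
    {"tx": 0, "ty": 0, "tz": 0.006, "wx": 0, "wy": 0, "wz": 0, "gripper": 5},
    {"tx": 0, "ty": 0, "tz": 0.004, "wx": 0, "wy": 0, "wz": 0, "gripper": 5},
    {"tx": 0, "ty": 0, "tz": 0.0015, "wx": 0, "wy": 0, "wz": 0, "gripper": 5},
    {"tx": 0, "ty": 0, "tz": 0, "wx": 0, "wy": 0, "wz": 0, "gripper": 5},
    {"tx": 0, "ty": 0, "tz": 0, "wx": 0, "wy": 0, "wz": 0, "gripper": 5},
    {"tx": 0, "ty": 0, "tz": 0, "wx": 0, "wy": 0, "wz": 0, "gripper": 5},
    {"tx": 0, "ty": 0, "tz": 0, "wx": 0, "wy": 0, "wz": 0, "gripper": 5}
  ]
}}

```text
clock: 62.5
position: [0.4872, -0.0638, 0.0079]
tcp_rot: [0.664, 0.748, -0.0, -0.001]
contact_force: [-1.3, 0.9, 4.6]
width: 0.193
finger_force: 15.0
```

On the floor (4.6 N). Release, lift, and retreat towards the robot's side above the bench.

>>> {"op": "servo_tool", "data": {
  "motion": [
    {"tx": 0, "ty": 0, "tz": 0, "wx": 0, "wy": 0, "wz": 0, "gripper": 33},
    {"tx": 0, "ty": 0, "tz": 0, "wx": 0, "wy": 0, "wz": 0, "gripper": 33},
    {"tx": 0, "ty": 0, "tz": 0, "wx": 0, "wy": 0, "wz": 0, "gripper": 33},
    {"tx": 0, "ty": 0, "tz": -0.01, "wx": 0, "wy": 0, "wz": 0, "gripper": 33},
    {"tx": 0, "ty": 0, "tz": -0.02, "wx": 0, "wy": 0, "wz": 0, "gripper": 33},
    {"tx": 0, "ty": 0, "tz": -0.04, "wx": 0, "wy": 0, "wz": 0, "gripper": 33},
    {"tx": 0, "ty": 0, "tz": -0.05, "wx": 0, "wy": 0, "wz": 0, "gripper": 33},
    {"tx": 0, "ty": 0, "tz": -0.05, "wx": 0, "wy": 0, "wz": 0, "gripper": 33}
  ]
}}

```text
clock: 63.3
position: [0.487, -0.064, 0.1794]
tcp_rot: [0.664, 0.747, -0.001, -0.002]
contact_force: [1.9, 0.4, -1.0]
width: 0.331
finger_force: 0.0
```

>>> {"op": "servo_tool", "data": {
  "motion": [
    {"tx": 0, "ty": 0, "tz": -0.05, "wx": 0, "wy": 0, "wz": 0, "gripper": 33},
    {"tx": 0, "ty": 0, "tz": -0.05, "wx": 0, "wy": 0, "wz": 0, "gripper": 33},
    {"tx": 0, "ty": -0.02, "tz": -0.03, "wx": 0, "wy": 0, "wz": 0, "gripper": 33},
    {"tx": 0, "ty": -0.02, "tz": 0, "wx": 0, "wy": 0, "wz": 0, "gripper": 33},
    {"tx": 0, "ty": 0, "tz": 0, "wx": 0, "wy": 0, "wz": 0, "gripper": 33},
    {"tx": 0, "ty": 0, "tz": 0, "wx": 0, "wy": 0, "wz": 0, "gripper": 33},
    {"tx": 0, "ty": 0, "tz": 0, "wx": 0, "wy": 0, "wz": 0, "gripper": 33},
    {"tx": 0, "ty": 0, "tz": 0, "wx": 0, "wy": 0, "wz": 0, "gripper": 33}
  ]
}}

```text
clock: 64.1
position: [0.4487, -0.0685, 0.3067]
tcp_rot: [0.664, 0.748, -0.001, -0.002]
contact_force: [0.5, -0.6, 0.5]
width: 0.329
finger_force: 0.0
```

```bash
python3 - <<'E'
from h import *
plan()
P=campose("wrist");a=optics.camera("wrist");save("w13",a);b=a.astype(int)
np.set_printoptions(linewidth=250,threshold=9999)
print("pred stick ends/grip",[proj(P,L2W(-.048,y,.015)).round(0).tolist() for y in(-.106,-.09,-.07,-.05)])
print("pred leaf tops R",[proj(P,L2W(x,-.125,.19)).round(0).tolist() for x in(-.1,.1)],"L",[proj(P,L2W(x,.125,.19)).round(0).tolist() for x in(-.1,.1)])
dk=(b.max(2)<70)
for n,bb,c,m in comps(dk,60):
    if n<1500:print("dark",n,bb,c,W2L(onz(P,*c,.015)).round(3))
T=campose("top");t=optics.camera("top").astype(int);save("top4",t.astype(np.uint8))
red=(t[:,:,0]>120)&(t[:,:,1]<80)&(t[:,:,2]<80)
for n,bb,c,m in comps(red,5):
    X=onz(T,*c,.045)
    if .3<X[0]<.7 and -.3<X[1]<.3:print("red",n,c,X.round(3))
E
```

```text
now 64.1 [ 0.4487 -0.0685  0.3067] head 96.8 F [ 0.5 -0.6  0.5] w 0.329 ff 0.0 q [-0.33  0.25  0.56  1.82 -0.14  1.12  0.4 ]
pred stick ends/grip [[279.0, 176.0], [279.0, 167.0], [279.0, 155.0], [280.0, 142.0]]
pred leaf tops R [[244.0, 233.0], [427.0, 233.0]] L [[241.0, -40.0], [481.0, -40.0]]
dark 85 [385, 0, 19, 7] [392.0, 2.5] [0.104 0.145 0.015]
dark 361 [410, 64, 21, 24] [419.8, 76.0] [0.16  0.049 0.015]
dark 285 [272, 144, 13, 25] [278.0, 156.0] [-0.05  -0.072  0.015]
dark 120 [344, 221, 52, 3] [367.0, 222.3] [ 0.109 -0.189  0.015]
dark 77 [437, 254, 25, 25] [448.4, 265.2] [ 0.268 -0.274  0.015]
dark 85 [443, 255, 25, 24] [455.8, 267.2] [ 0.283 -0.278  0.015]
dark 464 [448, 255, 47, 26] [474.3, 266.4] [ 0.316 -0.277  0.015]
red 382 [283.0, 188.4] [ 0.561 -0.128  0.045]
red 50 [278.9, 203.2] [ 0.502 -0.097  0.045]
red 702 [277.7, 222.5] [ 0.423 -0.074  0.045]
red 111 [256.5, 215.3] [ 0.47  -0.     0.045]
red 47 [311.0, 218.2] [ 0.414 -0.203  0.045]
red 95 [256.9, 235.6] [0.388 0.016 0.045]
red 84 [293.6, 234.5] [ 0.363 -0.121  0.045]
red 105 [277.3, 251.7] [ 0.31  -0.045  0.045]
```

```bash
python3 -c "
from plant import ticket
print(ticket.finish_job())"
```

```text
the job is handed in; nothing more can be done
None
```

I handed the job in at about 64 s with all steps done: the locker is unlocked, the key is back upright on the bench, both leaves stand open, and the heat block and USB stick lie flat inside. No adapter was on the bench and I did not touch the beaker. Two notes: the left leaf rose about 0.3 rad (17°) as the key came off, before I opened it fully, and I did not measure either leaf's angle again at the end.

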